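# Lock and cap the set relief valve

## Robot

A 6-joint arm with a two-finger parallel gripper is mounted at the origin on the work surface. World frame = base frame: x ahead of the robot, y to its left, z up, the work surface at z = 0. Lengths are in m, angles in rad, forces in N, time in s.
With the tool pointing down it reaches from about 0.375 to 0.975 m from the base axis. Payload 3.8 kg.
Tool frame: the origin (TCP) lies on the centre line of the jaws, within the pads' length; the fingertips stand 22 mm ahead of it and the grasp point (between the pads) lies 3 mm ahead of it; y points along the fingers, z is the direction in which the jaws open and shut, and the axes are right-handed (so a half turn about y gives the same grasp; the last joint's range is limited). The gripper opens to 88 mm and grips with 3 to 60 N. Pads are 18 mm wide; open, the fingers measure 123 mm over their backs; the gripper's body (75 mm by 187 mm) begins 45 mm behind the grasp point.
Start: joints at [-1.146, 0.264, 1.604, -0, 1.274, -0.037], TCP at [0.301, -0.604, 0.261] pointing down, gripper open.
Joint ranges: [-2.63, 2.63], [-0.94, 2.18], [0.31, 2.57], [-1.31, 4.45], [0, 2.66], [-2.55, 2.55]. Speed limits (rad/s): [2.57, 2.57, 3.14, 3.14, 3.14, 3.14].

## Interface

Orientations are given as a unit quaternion [w, x, y, z].
In Python, from station import ctrl gives the robot as it stands.
- The arm moves only by the tool jog_arm, never from a script. Its arguments are lists of equal length, an entry for each row: "offset": the shift along the world's x, y, z in cm, a list of three; "spin": the turn about the world's z in rad; "hand": the finger opening in cm, from 0 to 8.81. In form: {"offset": [[tx, ty, tz], ...], "spin": [spin, ...], "hand": [hand, ...]}. A call has 1 to 12 rows; each row is the pose to reach, as a shift and turn from the pose commanded when the call began; what a row does not reach only later rows make up. A row lasts 1/10 s, in which the tool goes at most 50 mm and 8.59 degrees, less where a joint would pass 70% of its speed; a pose out of reach is approached as far as the arm can. A call with a gripper value outside its range is refused whole. The fingers move at their own pace and stop on an object; the grip force is fixed at half the most. Time passes only in rows, so rows that repeat a pose let the fingers close. It gives the time, the measured TCP pose, the force and the opening at its end, in the units of the state.
- ctrl.observe(): the state, without advancing time (a new reading comes with each control period).
- ctrl.snapshot(name): name is "side" or "top" or "wrist"; returns a dict with "frame" (420x560x3 uint8, blue, green, red), "depth" (420x560 float32, m along the optical axis (not along the pixel's ray), 0 where there is no reading), "mtx" (3x3 intrinsics, pixels), "xyz" and "rotation" of the camera in the world. Camera axes: x right, y down, z forward; pixel columns grow to the right and rows downward; lengths in m; the calibration is good to about 2 mm. The wrist camera is an equidistant fisheye: a pixel r from the principal point sees the ray r / f radians off the axis. A picture is of the moment at which its call begins.
- ctrl.job_done(): hands the job in, once; it reports no verdict.
The state is a dict: "time": time; "qpos": joint angles; "qvel": joint speeds; "joint_torque": joint torques, N m; "position": TCP position; "tcp_rot": TCP orientation; "ft_force": force on the tool from outside, world axes, zero at the start; "moment": the same for the moment, N m; "width": finger opening in m.
Only numpy, scipy, OpenCV 4.12 (cv2) and the standard library are available. Lean on these libraries where they do the work, as an engineer would, in place of code of your own. Each camera call takes 0.05 s, during which the arm holds its last target.

## Task

The relief valve on the hydraulic valve block has just been set. Turn its slim brass lock ring clockwise (seen from above) until it seats and is snug, finger-tight and no harder, without touching the black knob above it or the steel collar below it; then set the red protective cap gently down over the knob and the ring so that it stands square on the collar. Leave everything else on the bench as it is.

Things in the scene. Friction and masses are not known exactly. Their poses are not given: they have to be found in the camera images.
- collar: wide steel collar of the relief valve, 72 mm across, 8 mm thick, on the aluminium valve block (100 x 130 mm, fixed, its top 22 mm below the collar's top face). Origin: centre of the collar's top face, z up along the vertical valve axis. A pressure gauge stands 70 to 134 mm from the axis on the +x side, at most 11 mm above the collar's top; a black coil, lower, on the +y end.
- ring_mid (a point): centre of the lock ring, on the valve axis, 6.5 mm above the collar's top face. The ring: knurled brass, 52 mm across, 10 mm tall, 1.5 mm clear of the collar, wider than the knob by 5 mm all round. Grip it across its diameter from straight above, knob between the fingers, fingertips ending 1 to 5 mm above the collar. The axes are the block's and do not turn with the ring.
- lock_ring (a joint): tightness of the lock ring, rad wound up past its seat, clockwise from above; 0 while loose, however far it is turned. It starts 0.4 to 1.4 rad short of the seat (unseen). Loose it turns with 0.06 N m and stays where left; at the seat it winds up from 0.12 N m on, by 4 N m per rad. Snug is 0.3 to 0.5 N m, 0.04 to 0.1 rad, of which it keeps 0.03 when let go; over 0.14 is over-tightened.
- knob: black fluted adjusting knob of the valve, 42 mm across over the flutes, 30 mm tall, on the valve axis, its underside 1 mm above the ring, its top 42.5 mm above the collar's top face. Origin at the centre of its underside. It turns very easily, and turning it spoils the setting.
- knob_mark (a point): outer end of the white line on the knob's top, 17 mm off the valve axis: shows whether the knob has turned.
- cap: red plastic protective cap, a round cup that stands mouth down on the bench, 63 mm outside, 58 mm inside, 49 mm tall without its tab, 46 mm deep inside, 90 g. Origin at the centre of its mouth (the lower rim), z up.
- cap_tab (a point): centre of the pull tab on top of the cap, an upright flat block 34 mm long along the cap's x, 14 mm thick along its y and 18 mm tall, made to be pinched across its thickness from above. 58 mm above the cap's mouth; the cap's flat top lies 9 mm below this point.
- tin: bystander: can with a yellow band, 72 mm across, 85 mm tall, standing. Origin at the centre of its underside.
- wrench: bystander: steel wrench 210 mm long lying on the bench.
- screwdriver: bystander: screwdriver with an orange handle, 220 mm long, lying on the bench.
- drill: bystander: grey cordless drill lying on its side, about 210 x 210 x 65 mm. Origin under its motor.
- spare_ring: bystander: a loose spare brass ring 52 mm across and 10 mm tall, lying on the bench; not the one to turn.
- plug: bystander: steel plug 26 mm across and 24 mm tall, standing on the bench.
There are look-alikes about, which are no part of the job. What is shaped like the cap but pink is not meant.

How it is judged:
On the way, in this order (a step that is already met when the one before it is completed fails the run):
1. the lock ring is snug on its seat (tightness over 0.012 rad) (value of joint lock_ring above 0.012 rad), for 0.3 s.
2. the cap stands on the collar over the knob and the ring (distance between cap and collar below 0.005 m and angle between cap's own z axis and vertical below 0.06 rad), for 0.2 s.
At the end, for the whole second after the job is handed in: The lock ring is snug (tightness 0.012 to 0.14 rad), the knob's mark is within 1.5 mm of where it was, and the cap is let go and at rest, upright within 0.06 rad, its mouth on the collar with its centre within 5 mm of the collar's centre (all of step 2 and value of joint lock_ring between 0.012 and 0.14 rad and linear speed of cap below 0.02 m/s and distance of knob_mark from where it was at the start of the episode below 0.0015 m); the robot touches nothing.
It fails at once if the lock ring is over-tightened (tightness over 0.14 rad) (value of joint lock_ring above 0.14 rad).
It fails at once if the robot touches the knob (over 1.5 N) or the knob's mark moves by more than 1.5 mm (contact force between any of the fingers, the arm and knob above 1.5 N or distance of knob_mark from where it was at the start of the episode above 0.0015 m).
It fails at once if the robot touches the collar (over 1.5 N) (contact force between any of the fingers, the arm and collar above 1.5 N).
It fails at once if the cap is banged or pressed down on the collar, the knob or the ring with more than 30 N (contact force between cap and collar above 30 N or contact force between cap and knob above 30 N or contact force between cap and lock_ring above 30 N).
It fails at once if something else on the bench is shifted by more than 15 mm (distance of any of tin, wrench, screwdriver, drill, spare_ring, plug from where it was at the start of the episode above 0.015 m).
It also fails if it takes over 72 s, if anything falls off the work surface, if the arm or the gripper's body presses on something with over 40 N, if the wrist force passes 120 N, or if a joint passes its speed limit or range.

## Working session

There is one attempt and no reset: what is moved stays moved. The work goes in short steps, Python scripts to look and compute and a tool call to move; the robot and the scene stay as the last step left them, time stands still between calls to the robot, and variables do not carry over. Pictures are saved under pics/ and viewed, and the job is handed in when it is done.

Besides the shell and the picture viewer there is one more tool, called in YAML: its name, and indented under it one key for each argument. jog_arm: Moves the arm, as the interface text tells. Its arguments: {"type":"object","properties":{"offset":{"type":"array","items":{"type":"array","items":{"type":"number"}}},"spin":{"type":"array","items":{"type":"number"}},"hand":{"type":"array","items":{"type":"number"}}},"required":["offset","spin","hand"]}

```bash
ls; mkdir -p pics
cat > h.py <<'E'
import numpy as np, cv2
from station import ctrl
def snap(n,f):
    s=ctrl.snapshot(n); cv2.imwrite('pics/'+f+'.png',s['frame']); np.savez('pics/'+f+'.npz',**s); return s
def load(f): return dict(np.load('pics/'+f+'.npz'))
def px(s,u,v,d=None):
    d=s['depth'][int(round(v)),int(round(u))] if d is None else d
    K=s['mtx']; c=np.array([(u-K[0,2])/K[0,0]*d,(v-K[1,2])/K[1,1]*d,d]); return s['rotation']@c+s['xyz']
def pz(s,u,v,z):
    K=s['mtx']; r=s['rotation']@np.array([(u-K[0,2])/K[0,0],(v-K[1,2])/K[1,1],1]); return s['xyz']+r*(z-s['xyz'][2])/r[2]
def proj(s,p):
    c=s['rotation'].T@(np.asarray(p)-s['xyz']); K=s['mtx']; return c[0]/c[2]*K[0,0]+K[0,2],c[1]/c[2]*K[1,1]+K[1,2]
E
python3 - <<'E'
from h import *
for n in ['side','top','wrist']:
    s=snap(n,n+'0'); print(n,s['mtx'].tolist(),s['xyz'],s['rotation'].round(3).tolist())
print(ctrl.observe())
E
```

```text
pics
side [[438.3920781289321, 0.0, 281.6422386697271], [0.0, 438.3920781289321, 214.30264263700533], [0.0, 0.0, 1.0]] [0.23818973 0.47250563 0.8046748 ] [0.104, -0.26, 0.896, -0.344]
top [[394.23576839630795, 0.0, 277.05032666962956], [0.0, 394.23576839630795, 208.55960305490132], [0.0, 0.0, 1.0]] [ 0.52150768 -0.06813632  0.93437198] [0.017, -0.705, 0.709, -0.01]
wrist [[325.19226210127806, 0.0, 279.06150809779507], [0.0, 325.19226210127806, 214.06835274818275], [0.0, 0.0, 1.0]] [ 0.37162826 -0.56911693  0.38383836] [0.129, 0.841, -0.52, -0.081]
{'time': 0.15, 'qpos': array([-1.14591367e+00,  2.64589598e-01,  1.60500926e+00, -4.71500672e-05,
        1.27372562e+00, -3.68849589e-02]), 'qvel': array([-0.00033574, -0.00168731, -0.00590268, -0.00060509, -0.00079451,
       -0.00036158]), 'joint_torque': array([-2.15153479e-03, -5.02848208e+01, -3.57468581e+01,  7.27692596e-02,
        2.49803974e-02, -7.88158104e-05]), 'position': array([ 0.30052284, -0.6038536 ,  0.25969517]), 'tcp_rot': array([ 0.16168391, -0.16195126,  0.68893972, -0.68774426]), 'ft_force': array([0.83325238, 0.14703228, 0.15453334]), 'moment': array([ 0.02567893, -0.0106227 , -0.00523045]), 'width': 0.08811353943701591}
```

```bash
cat >> h.py <<'E'
from scipy.spatial.transform import Rotation as R
def load(f):
    s=dict(np.load('pics/'+f+'.npz'))
    if s['rotation'].shape==(4,): s['rotation']=R.from_quat(s['rotation'],scalar_first=True).as_matrix()
    return s
E
python3 -c "
from h import *
for n in ['top','side']:
  s=load(n+'0'); print(s['rotation'].round(3))
print(R.from_quat(ctrl.observe()['tcp_rot'],scalar_first=True).as_matrix().round(3))"
```

```text
[[-0.005 -0.999  0.038]
 [-1.     0.006  0.01 ]
 [-0.011 -0.038 -0.999]]
[[-0.843 -0.395  0.365]
 [-0.538  0.627 -0.563]
 [-0.007 -0.671 -0.742]]
[[-0.895 -0.001  0.446]
 [-0.446  0.002 -0.895]
 [-0.    -1.    -0.002]]
```

View pics/top0.png

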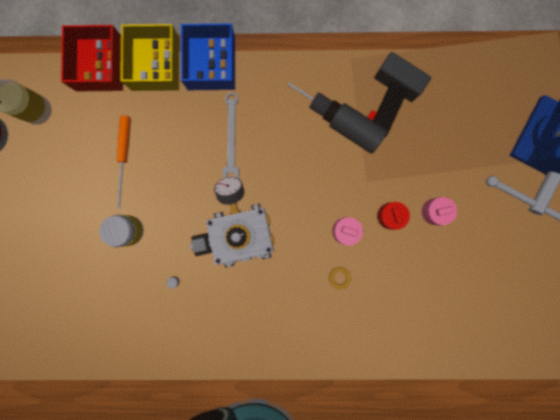

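View pics/side0.png

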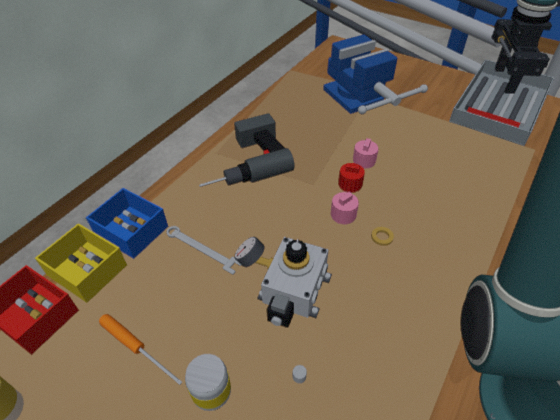

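View pics/wrist0.png

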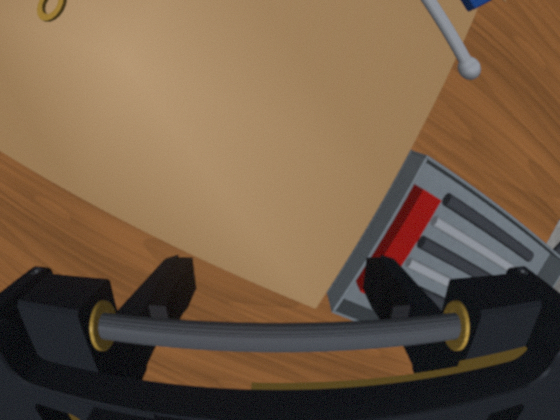

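The top picture shows the valve near (237,237), the gauge at (229,190), and the red cap at (395,215) between pink ones at (348,231) and (442,211). I'll enlarge those parts.

Run:
```python
from h import *
s=load('top0'); f=s['frame']
a=cv2.resize(f[190:285,180:290],None,fx=5,fy=5,interpolation=cv2.INTER_CUBIC)
cv2.imwrite('pics/t_valve.png',a)
a=cv2.resize(f[180:250,325:465],None,fx=5.5,fy=5.5,interpolation=cv2.INTER_CUBIC)
cv2.imwrite('pics/t_cap.png',a)
s2=load('side0')
cv2.imwrite('pics/s_valve.png',cv2.resize(s2['frame'][225:330,225:345],None,fx=5,fy=5,interpolation=cv2.INTER_CUBIC))
for u,v in [(237,237),(395,215),(400,210),(348,238),(229,188),(265,225),(300,300),(240,250),(215,255)]: print(u,v,px(s,u,v).round(4))
```

```text
237 237 [0.4951 0.0205 0.146 ]
395 215 [ 0.5388 -0.3177  0.0669]
400 210 [ 0.5503 -0.3345  0.0481]
348 238 [ 0.4884 -0.2168  0.051 ]
229 188 [0.5981 0.0433 0.0939]
265 225 [ 0.5185 -0.0328  0.0791]
300 300 [ 0.3422 -0.111   0.0026]
240 250 [0.4661 0.0194 0.0999]
215 255 [0.4539 0.0764 0.0753]
```

View pics/t_valve.png

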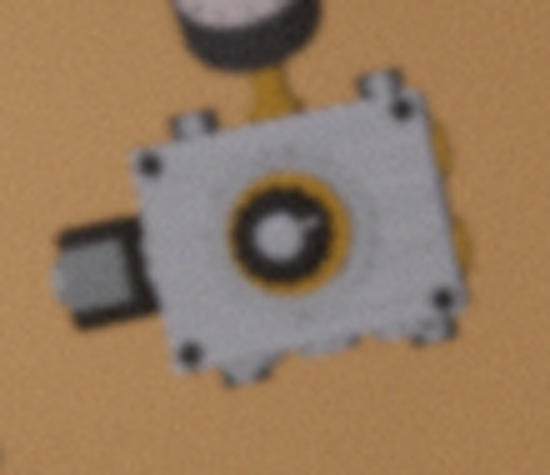

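View pics/t_cap.png

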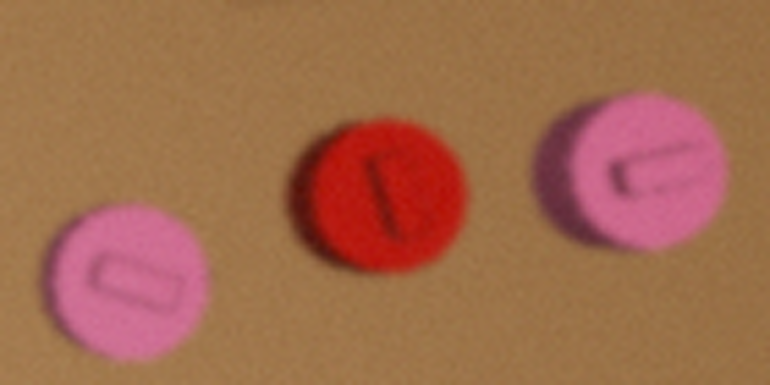

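View pics/s_valve.png

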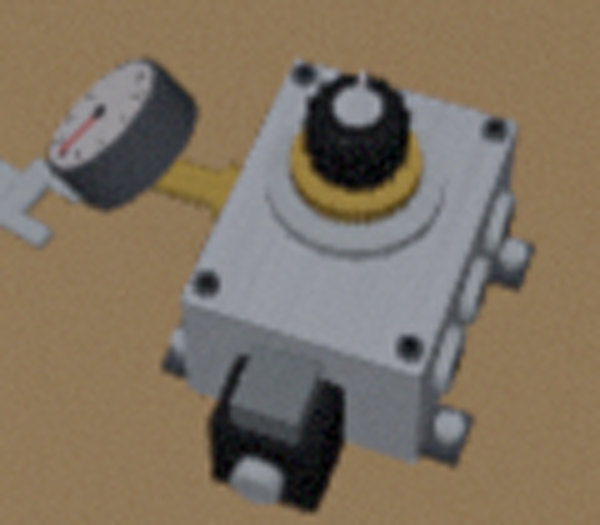

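jog_arm:
  offset:
    - [19.4,62.4,0]
    - [19.4,62.4,0]
    - [19.4,62.4,0]
    - [19.4,62.4,0]
    - [19.4,62.4,0]
    - [19.4,62.4,0]
    - [19.4,62.4,0]
    - [19.4,62.4,0]
    - [19.4,62.4,0]
    - [19.4,62.4,0]
    - [19.4,62.4,0]
    - [19.4,62.4,0]
  spin: [1.6,1.6,1.6,1.6,1.6,1.6,1.6,1.6,1.6,1.6,1.6,1.6]
  hand: [8.8,8.8,8.8,8.8,8.8,8.8,8.8,8.8,8.8,8.8,8.8,8.8]

```text
time: 1.35
position: [0.4789, -0.0293, 0.2608]
tcp_rot: [0.607, -0.607, 0.363, -0.363]
ft_force: [1.0, -0.9, -0.4]
width: 0.0883
```

jog_arm:
  offset:
    - [0,0,0]
    - [0,0,0]
  spin: [0,0]
  hand: [8.8,8.8]

```text
time: 1.55
position: [0.4787, -0.0302, 0.2604]
tcp_rot: [-0.607, 0.607, -0.363, 0.362]
ft_force: [-0.8, -0.3, -0.3]
width: 0.0879
```

Run:
```python
from h import *
o=ctrl.observe(); print(o['position'],o['qpos'].round(3), R.from_quat(o['tcp_rot'],scalar_first=True).as_matrix().round(4))
s=snap('wrist','w1'); s=load('w1'); print(s['xyz'],s['rotation'].round(3))
```

```text
[ 0.47873595 -0.03017935  0.26038597] [-1.150e-01 -1.110e-01  2.007e+00 -1.000e-03  1.247e+00 -6.090e-01] [[ 4.747e-01 -8.000e-04  8.802e-01]
 [-8.802e-01 -4.000e-04  4.747e-01]
 [-0.000e+00 -1.000e+00 -9.000e-04]]
[0.44256548 0.03877058 0.38472062] [[ 0.88   0.453  0.144]
 [ 0.476 -0.839 -0.265]
 [ 0.     0.302 -0.953]]
```

View pics/w1.png

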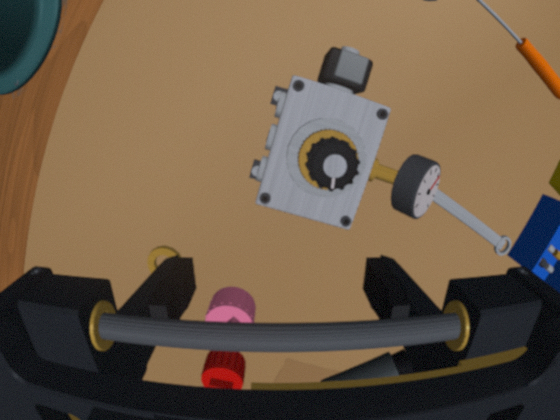

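```bash
cat >> h.py <<'E'
def rays(s,fish):
    h,w=s['depth'].shape; K=s['mtx']; v,u=np.mgrid[0:h,0:w].astype(float)
    x=(u-K[0,2])/K[0,0]; y=(v-K[1,2])/K[1,1]
    if fish:
        r=np.hypot(x,y); t=np.tan(np.minimum(r,1.5))/np.maximum(r,1e-9); x=x*t;y=y*t
    return np.dstack([x,y,np.ones_like(x)])
def cloud(s,fish): return (rays(s,fish)*s['depth'][...,None])@s['rotation'].T+s['xyz']
def fpz(s,u,v,z):
    K=s['mtx']; x=(u-K[0,2])/K[0,0]; y=(v-K[1,2])/K[1,1]; r=np.hypot(x,y); t=np.tan(r)/r
    d=s['rotation']@np.array([x*t,y*t,1]); return s['xyz']+d*(z-s['xyz'][2])/d[2]
def circ(P):
    from scipy.optimize import least_squares
    c0=P[:,:2].mean(0); f=least_squares(lambda p:np.hypot(P[:,0]-p[0],P[:,1]-p[1])-p[2],[*c0,.03],loss='soft_l1',f_scale=.001); return f.x
E
python3 - <<'E'
from h import *
for n,fish in [('w1',1),('top0',0),('side0',0)]:
    s=load(n); P=cloud(s,fish); m=(s['depth']>0)&(np.hypot(P[...,0]-.495,P[...,1]-.0205)<.06)
    Q=P[m]; z=Q[:,2]; print(n,m.sum(),np.histogram(z,bins=np.arange(.07,.16,.004)))
    k=Q[z>.138]; print('knobtop',len(k),np.median(k[:,2]),k.mean(0),(k.min(0)+k.max(0))/2)
s=load('w1'); cv2.imwrite('pics/w1v.png',cv2.resize(s['frame'][110:215,265:385],None,fx=5,fy=5,interpolation=cv2.INTER_CUBIC))
E
```

```text
w1 49480 (array([  69, 1699, 4216,    1,    0,    1,   17, 1902,   45,   47,  737,
          9,   29,   32,   30,   37,   50,  553, 1456,    4,    0,    0]), array([0.07 , 0.074, 0.078, 0.082, 0.086, 0.09 , 0.094, 0.098, 0.102,
       0.106, 0.11 , 0.114, 0.118, 0.122, 0.126, 0.13 , 0.134, 0.138,
       0.142, 0.146, 0.15 , 0.154, 0.158]))
knobtop 39948 0.32668735996481413 [0.50082086 0.00726357 0.31596128] [0.50124968 0.01175025 0.24257191]
top0 2300 (array([ 21, 708, 589,   5,   0,   0,  43, 319,  42,  22, 135,   5,   6,
         7,   1,   3,  21, 115, 169,   3,   0,   0]), array([0.07 , 0.074, 0.078, 0.082, 0.086, 0.09 , 0.094, 0.098, 0.102,
       0.106, 0.11 , 0.114, 0.118, 0.122, 0.126, 0.13 , 0.134, 0.138,
       0.142, 0.146, 0.15 , 0.154, 0.158]))
knobtop 287 0.14243123962094584 [0.495643   0.02287131 0.14233063] [0.49591825 0.02327686 0.14289915]
side0 2382 (array([ 18, 548, 557,   1,   0,  16,  55, 285,  39,  48, 135,  15,  28,
        26,  26,  30,  33,  98, 165,   2,   0,   0]), array([0.07 , 0.074, 0.078, 0.082, 0.086, 0.09 , 0.094, 0.098, 0.102,
       0.106, 0.11 , 0.114, 0.118, 0.122, 0.126, 0.13 , 0.134, 0.138,
       0.142, 0.146, 0.15 , 0.154, 0.158]))
knobtop 265 0.1426005386304945 [0.49520245 0.02739895 0.1423255 ] [0.49624456 0.02550329 0.1421137 ]
```

View pics/w1v.png

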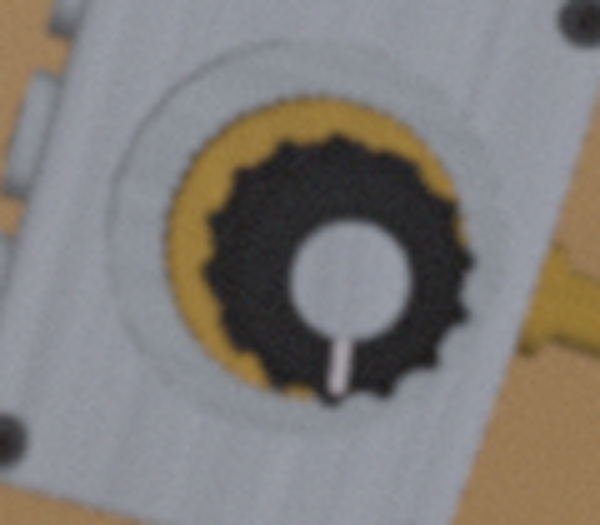

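Run:
```python
from h import *
W=load('w1')
print('wrist disc',fpz(W,335.2,166,.143), fpz(W,335.2,166,.1435))
# ring yellow left/top edges, collar edges via ellipse fit of segmentation
for n,fish in [('w1',1),('top0',0),('side0',0)]:
    s=load(n); P=cloud(s,fish); near=(s['depth']>0)&(np.hypot(P[...,0]-.495,P[...,1]-.022)<.045)
    z=P[...,2]
    hsv=cv2.cvtColor(s['frame'],cv2.COLOR_BGR2HSV)
    disc=near&(z>.138)&(z<.15)&(hsv[...,2]>110)
    ct=(lambda m: [np.mean(np.nonzero(m)[1]),np.mean(np.nonzero(m)[0])])
    print(n,'knobtop z',np.median(z[near&(z>.14)&(z<.15)]),'collar',np.median(z[near&(z>.097)&(z<.104)]),'ringtop',np.median(z[near&(z>.108)&(z<.115)]),'block',np.median(z[near&(z>.072)&(z<.085)]))
    u,v=ct(disc); print(' disc px',u,v,disc.sum(), (fpz if fish else pz)(s,u,v,.143))
    # outer boundary of ring top & collar from cloud
    for lo,hi,rr in [(.109,.1145,.026),(.0975,.1035,.036)]:
        m=near&(z>lo)&(z<hi); Q=P[m]
        # fit: outer boundary per angle
        c=np.array([.495,.022])
        for it in range(10):
            a=np.arctan2(Q[:,1]-c[1],Q[:,0]-c[0]); r=np.hypot(Q[:,0]-c[0],Q[:,1]-c[1])
            b=np.digitize(a,np.linspace(-np.pi,np.pi,37)); E=[Q[b==i][np.argsort(r[b==i])[-2]] for i in range(1,37) if (b==i).sum()>5]
            E=np.array(E); x=circ(E); c=x[:2]
        print(' edge',lo,len(E),x)
```

```text
wrist disc [0.49821683 0.02526887 0.143     ] [0.49810171 0.0252968  0.1435    ]
w1 knobtop z 0.14297957048854126 collar 0.10036087697200316 ringtop 0.11169851164117586 block 0.07843547637048923
 disc px 334.4610526315789 167.32842105263157 475 [0.49823821 0.02410675 0.143     ]
 edge 0.109 25 [0.49736668 0.02525142 0.02608907]
 edge 0.0975 36 [0.49730617 0.02529719 0.03554475]
top0 knobtop z 0.14268834716577894 collar 0.1000215505221983 ringtop 0.11164176170480644 block 0.07791645952525283
 disc px 235.35714285714286 236.67857142857142 56 [0.49564005 0.02411241 0.143     ]
 edge 0.109 8 [0.49547419 0.02312106 0.02505223]
 edge 0.0975 36 [0.49544641 0.02302645 0.03451506]
side0 knobtop z 0.14277159230602 collar 0.09987636726170568 ringtop 0.11151527876390488 block 0.07800656654749194
 disc px 295.8333333333333 245.48333333333332 60 [0.49776791 0.02349109 0.143     ]
 edge 0.109 18 [0.49653036 0.02564816 0.0247562 ]
 edge 0.0975 26 [0.49614519 0.0256373  0.03460691]
```

jog_arm:
  offset:
    - [1.8,5.5,0]
    - [1.8,5.5,-2]
    - [1.8,5.5,-4]
    - [1.8,5.5,-4]
    - [1.8,5.5,-4]
  spin: [0,0,0,0,0]
  hand: [8.8,8.8,8.8,8.8,8.8]

```text
time: 2.1
position: [0.4964, 0.0221, 0.2205]
tcp_rot: [-0.606, 0.606, -0.365, 0.364]
ft_force: [-0.1, 0.7, 0.5]
width: 0.0879
```

Run:
```python
from h import *
o=ctrl.observe(); print(o['position'],o['qpos'].round(3),o['ft_force'],o['moment'])
snap('wrist','w2'); s=load('w2'); print(s['xyz'])
P=cloud(s,1); z=P[...,2]; near=(s['depth']>0)&(np.hypot(P[...,0]-.497,P[...,1]-.025)<.045)
for lo,hi in [(.109,.1145),(.0975,.1035)]:
    Q=P[near&(z>lo)&(z<hi)]; c=np.array([.497,.025])
    for it in range(10):
        a=np.arctan2(Q[:,1]-c[1],Q[:,0]-c[0]); r=np.hypot(Q[:,0]-c[0],Q[:,1]-c[1])
        b=np.digitize(a,np.linspace(-np.pi,np.pi,37)); E=np.array([Q[b==i][np.argsort(r[b==i])[-2]] for i in range(1,37) if (b==i).sum()>5]); x=circ(E); c=x[:2]
    print(np.median(Q[:,2]),len(E),x)
```

```text
[0.49641515 0.0221068  0.22046911] [-0.005 -0.045  2.021 -0.     1.167 -0.494] [-0.13536398  0.66299822  0.49090691] [-0.05435331 -0.10160672 -0.00729596]
[0.46073115 0.09127726 0.34482037]
0.11179927450454358 24 [0.4974999  0.02533551 0.02579851]
0.10037430505517353 31 [0.49743768 0.02559407 0.03528051]
```

View pics/w2.png

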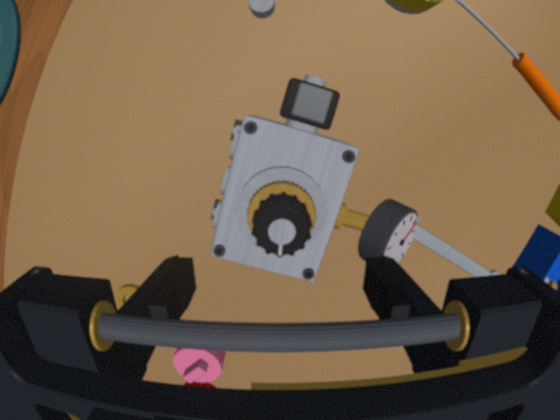

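jog_arm:
  offset:
    - [0,0.3,0]
    - [0,0.3,0]
  spin: [0,0]
  hand: [8.8,8.8]

```text
time: 2.35
position: [0.4975, 0.0263, 0.2219]
tcp_rot: [0.607, -0.606, 0.363, -0.364]
ft_force: [-0.9, -0.1, -0.0]
width: 0.0879
```

Run:
```python
from h import *
o=ctrl.observe(); print(o['position'],o['ft_force'],o['moment'])
s=load('w2'); cv2.imwrite('pics/w2v.png',cv2.resize(s['frame'][150:360,150:410],None,fx=3,fy=2.8,interpolation=cv2.INTER_CUBIC))
```

```text
[0.49752785 0.02633775 0.22193157] [-0.87157757 -0.08747895 -0.03904916] [-0.01144868 -0.13179874 -0.02080589]
```

View pics/w2v.png

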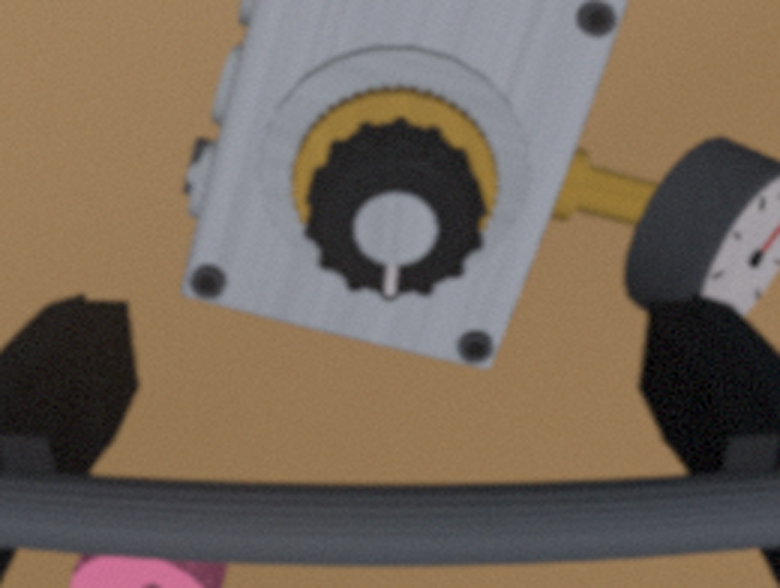

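jog_arm:
  offset:
    - [0,0,0]
    - [0,0,0]
    - [0,0,0]
  spin: [0,0,0]
  hand: [8.8,8.8,8.8]

```text
time: 2.65
position: [0.4969, 0.0267, 0.2209]
tcp_rot: [0.607, -0.606, 0.363, -0.364]
ft_force: [-0.6, 0.4, -0.4]
width: 0.0881
```

Run:
```python
from h import *
o=ctrl.observe(); print(o['position'],o['ft_force'],o['moment'])
snap('wrist','w3'); s=load('w3'); cv2.imwrite('pics/w3v.png',cv2.resize(s['frame'][150:360,150:410],None,fx=3,fy=2.8,interpolation=cv2.INTER_CUBIC))
o=ctrl.observe(); print(o['position'],s['xyz'])
P=cloud(s,1); z=P[...,2]; near=(s['depth']>0)&(np.hypot(P[...,0]-.497,P[...,1]-.025)<.045)
for lo,hi in [(.109,.1145),(.0975,.1035)]:
    Q=P[near&(z>lo)&(z<hi)]; c=np.array([.497,.025])
    for it in range(10):
        a=np.arctan2(Q[:,1]-c[1],Q[:,0]-c[0]); r=np.hypot(Q[:,0]-c[0],Q[:,1]-c[1])
        b=np.digitize(a,np.linspace(-np.pi,np.pi,37)); E=np.array([Q[b==i][np.argsort(r[b==i])[-2]] for i in range(1,37) if (b==i).sum()>5]); x=circ(E); c=x[:2]
    print(np.median(Q[:,2]),len(E),x)
```

```text
[0.49694295 0.02671044 0.22089813] [-0.63942194  0.38702471 -0.4043922 ] [ 0.03693268 -0.06717738  0.0286146 ]
[0.49690504 0.02670859 0.22081253] [0.46085219 0.09573735 0.34520348]
0.11182930959518458 23 [0.49734239 0.02555025 0.02568387]
0.10035904846706603 29 [0.49732476 0.02555082 0.0352185 ]
```

View pics/w3v.png

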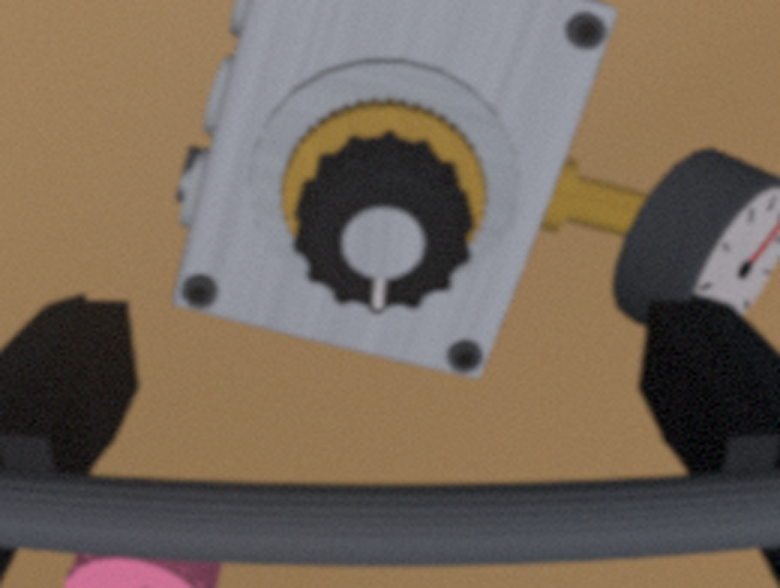

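jog_arm:
  offset:
    - [0,-0.15,-2]
    - [0,-0.15,-4]
    - [0,-0.15,-6]
    - [0,-0.15,-8]
    - [0,-0.15,-9]
    - [0,-0.15,-9.4]
    - [0,-0.15,-9.4]
    - [0,-0.15,-9.4]
  spin: [0,0,0,0,0,0,0,0]
  hand: [8.8,8.8,8.8,8.8,8.8,8.8,8.8,8.8]

```text
time: 3.5
position: [0.4977, 0.0252, 0.1276]
tcp_rot: [0.607, -0.606, 0.363, -0.364]
ft_force: [0.0, 0.5, -0.0]
width: 0.0874
```

Run:
```python
from h import *
o=ctrl.observe(); print(o['position'],o['ft_force'],o['moment'])
snap('wrist','w4'); s=load('w4'); snap('side','s4'); q=load('s4')
o=ctrl.observe(); print(o['position'],o['ft_force'],o['moment'])
cv2.imwrite('pics/w4v.png',np.vstack([cv2.resize(s['frame'][190:400,100:450],None,fx=2,fy=1.4),cv2.resize(q['frame'][200:320,205:405],(700,420)) [:300]]))
```

```text
[0.49765308 0.02518045 0.12762877] [ 0.02007225  0.51407073 -0.01451192] [-0.04774717 -0.0962101   0.00194768]
[0.49777305 0.02516147 0.12783005] [-0.37863663 -0.74843007 -0.23890867] [ 0.01941094 -0.13245853  0.033589  ]
```

View pics/w4v.png

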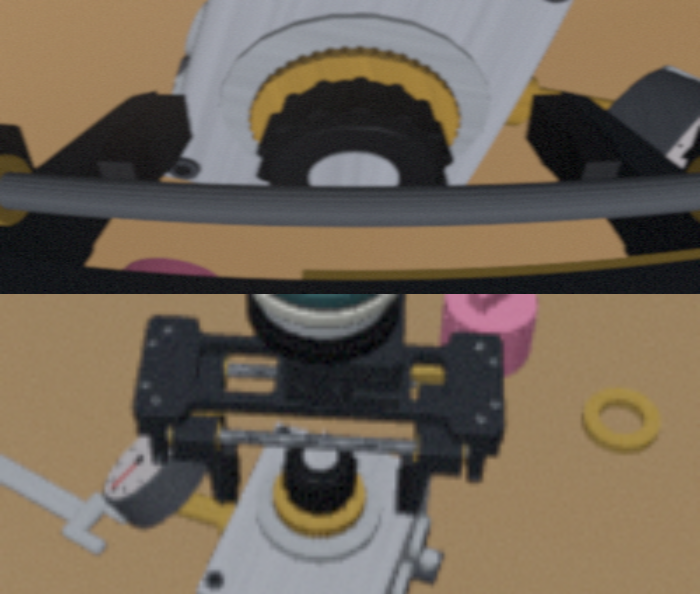

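jog_arm:
  offset:
    - [-0.05,-0.02,-0.2]
    - [-0.05,-0.02,-0.2]
    - [-0.05,-0.02,-0.2]
    - [-0.05,-0.02,-0.2]
    - [-0.05,-0.02,-0.2]
    - [-0.05,-0.02,-0.2]
  spin: [0,0,0,0,0,0]
  hand: [8.0,7.0,6.0,5.6,5.6,5.6]

```text
time: 4.2
position: [0.4964, 0.025, 0.1247]
tcp_rot: [0.607, -0.607, 0.363, -0.363]
ft_force: [0.5, -0.3, 0.0]
width: 0.0561
```

Run:
```python
from h import *
o=ctrl.observe(); print(o['position'],o['ft_force'],o['moment'],o['width'])
snap('wrist','w5'); s=load('w5'); snap('side','s5'); q=load('s5')
cv2.imwrite('pics/w5v.png',np.vstack([cv2.resize(s['frame'][190:400,100:450],None,fx=2,fy=1.4),cv2.resize(q['frame'][200:320,205:405],(700,420)) [:300]]))
```

```text
[0.49638485 0.02496241 0.12472602] [ 0.50234465 -0.32317347  0.04824992] [ 0.03562267 -0.14732256 -0.01309258] 0.0561157164756586
```

View pics/w5v.png

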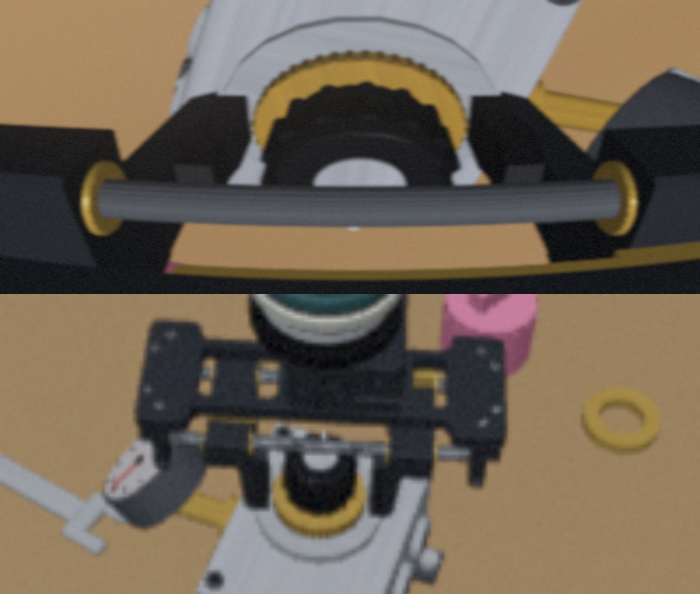

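jog_arm:
  offset:
    - [0,0,0]
    - [0,0,0]
    - [0,0,0]
    - [0,0,0]
  spin: [0,0,0,0]
  hand: [5.3,5.0,5.0,5.0]

```text
time: 4.7
position: [0.4965, 0.025, 0.1247]
tcp_rot: [0.607, -0.606, 0.363, -0.364]
ft_force: [1.1, 0.3, -2.0]
width: 0.051
```

```bash
cat > st.py <<'E'
from h import *
o=ctrl.observe(); M=R.from_quat(o['tcp_rot'],scalar_first=True).as_matrix()
print(o['time'],o['position'].round(4),o['ft_force'].round(2),o['moment'].round(3),round(o['width'],4),'yaw',round(np.arctan2(M[1,2],M[0,2]),4),'q',o['qpos'].round(3),'t6',o['joint_torque'].round(3)[-1])
E
python3 st.py
```

```text
4.7 [0.4965 0.025  0.1247] [ 1.13  0.29 -2.03] [ 0.105 -0.224  0.008] 0.051 yaw 0.4909 q [ 0.     0.057  2.112  0.     0.972 -0.491] t6 -0.011
```

jog_arm:
  offset:
    - [0,0,0]
    - [0,0,0]
    - [0,0,0]
    - [0,0,0]
    - [0,0,0]
    - [0,0,0]
  spin: [-0.06,-0.12,-0.18,-0.24,-0.3,-0.3]
  hand: [5.0,5.0,5.0,5.0,5.0,5.0]

```text
time: 5.3
position: [0.4965, 0.025, 0.1247]
tcp_rot: [0.545, -0.545, 0.45, -0.45]
ft_force: [0.7, 0.8, -0.6]
width: 0.051
```

```bash
python3 st.py
```

```text
5.3 [0.4965 0.025  0.1247] [ 0.69  0.78 -0.6 ] [ 0.077 -0.203 -0.075] 0.051 yaw 0.1908 q [ 0.     0.057  2.112  0.     0.972 -0.191] t6 0.346
```

jog_arm:
  offset:
    - [0,0,0]
    - [0,0,0]
    - [0,0,0]
  spin: [-0.04,-0.08,-0.08]
  hand: [5.0,5.0,5.0]

```text
time: 5.6
position: [0.4965, 0.025, 0.1247]
tcp_rot: [0.527, -0.527, 0.471, -0.471]
ft_force: [0.9, 0.5, -1.2]
width: 0.0509
```

```bash
python3 st.py
```

```text
5.6 [0.4965 0.025  0.1247] [ 0.86  0.52 -1.22] [ 0.123 -0.247 -0.068] 0.0509 yaw 0.1121 q [ 0.     0.057  2.112  0.     0.972 -0.112] t6 0.2
```

jog_arm:
  offset:
    - [0,0,0]
    - [0,0,0]
    - [0,0,0]
  spin: [-0.03,-0.06,-0.06]
  hand: [5.0,5.0,5.0]

```text
time: 5.9
position: [0.4965, 0.025, 0.1247]
tcp_rot: [0.512, -0.512, 0.487, -0.487]
ft_force: [1.1, 0.3, -0.7]
width: 0.051
```

```bash
python3 st.py
```

```text
5.9 [0.4965 0.025  0.1247] [ 1.07  0.32 -0.73] [ 0.052 -0.308 -0.062] 0.051 yaw 0.0503 q [ 0.     0.057  2.112  0.     0.972 -0.05 ] t6 0.128
```

jog_arm:
  offset:
    - [0,0,0]
    - [0,0,0]
  spin: [-0.06,-0.06]
  hand: [5.0,5.0]

```text
time: 6.1
position: [0.4965, 0.025, 0.1247]
tcp_rot: [-0.498, 0.498, -0.502, 0.502]
ft_force: [1.2, 1.4, -2.1]
width: 0.0507
```

```bash
python3 st.py
```

```text
6.1 [0.4965 0.025  0.1247] [ 1.23  1.4  -2.08] [ 0.132 -0.318 -0.076] 0.0507 yaw -0.0091 q [0.    0.057 2.112 0.    0.972 0.009] t6 0.319
```

jog_arm:
  offset:
    - [0,0,0]
    - [0,0,0]
  spin: [-0.04,-0.04]
  hand: [5.0,5.0]

```text
time: 6.3
position: [0.4965, 0.025, 0.1247]
tcp_rot: [-0.488, 0.488, -0.512, 0.512]
ft_force: [1.6, 1.4, -1.2]
width: 0.0511
```

```bash
python3 st.py
```

```text
6.3 [0.4965 0.025  0.1247] [ 1.56  1.42 -1.16] [ 0.113 -0.312 -0.061] 0.0511 yaw -0.048 q [0.    0.057 2.112 0.    0.973 0.048] t6 0.184
```

jog_arm:
  offset:
    - [0,0,0]
    - [0,0,0]
  spin: [-0.06,-0.06]
  hand: [5.0,5.0]

```text
time: 6.5
position: [0.4965, 0.025, 0.1247]
tcp_rot: [-0.472, 0.472, -0.526, 0.526]
ft_force: [1.7, 1.4, -1.2]
width: 0.0511
```

```bash
python3 st.py
```

```text
6.5 [0.4965 0.025  0.1247] [ 1.66  1.41 -1.22] [ 0.068 -0.369 -0.116] 0.0511 yaw -0.1078 q [0.    0.057 2.112 0.    0.973 0.108] t6 0.314
```

jog_arm:
  offset:
    - [0,0,0]
    - [0,0,0]
  spin: [-0.04,-0.04]
  hand: [5.0,5.0]

```text
time: 6.7
position: [0.4964, 0.025, 0.1247]
tcp_rot: [-0.462, 0.462, -0.535, 0.535]
ft_force: [1.5, 1.8, -1.9]
width: 0.0513
```

```bash
python3 st.py
```

```text
6.7 [0.4964 0.025  0.1247] [ 1.5   1.77 -1.88] [ 0.227 -0.321 -0.04 ] 0.0513 yaw -0.1471 q [0.    0.057 2.112 0.    0.973 0.147] t6 0.18
```

jog_arm:
  offset:
    - [0,0,0]
    - [0,0,0]
  spin: [-0.05,-0.05]
  hand: [5.0,5.0]

```text
time: 6.9
position: [0.4964, 0.025, 0.1247]
tcp_rot: [-0.448, 0.448, -0.547, 0.547]
ft_force: [1.2, 0.9, -1.4]
width: 0.0509
```

```bash
python3 st.py
```

```text
6.9 [0.4964 0.025  0.1247] [ 1.22  0.87 -1.42] [ 0.11  -0.355 -0.063] 0.0509 yaw -0.1972 q [0.    0.057 2.112 0.    0.973 0.197] t6 0.246
```

jog_arm:
  offset:
    - [0,0,0]
    - [0,0,0]
  spin: [-0.05,-0.05]
  hand: [5.0,5.0]

```text
time: 7.1
position: [0.4964, 0.025, 0.1247]
tcp_rot: [0.435, -0.435, 0.558, -0.558]
ft_force: [2.3, 1.4, -1.8]
width: 0.051
```

```bash
python3 st.py
```

```text
7.1 [0.4964 0.025  0.1247] [ 2.27  1.4  -1.81] [ 0.141 -0.357 -0.118] 0.051 yaw -0.247 q [0.    0.057 2.112 0.    0.973 0.247] t6 0.246
```

jog_arm:
  offset:
    - [0,0,0]
    - [0,0,0]
  spin: [-0.03,-0.03]
  hand: [5.0,5.0]

```text
time: 7.3
position: [0.4964, 0.025, 0.1247]
tcp_rot: [-0.426, 0.426, -0.565, 0.565]
ft_force: [2.3, 2.2, -1.7]
width: 0.0512
```

```bash
python3 st.py
```

```text
7.3 [0.4964 0.025  0.1247] [ 2.32  2.22 -1.68] [ 0.143 -0.359 -0.065] 0.0512 yaw -0.2787 q [0.    0.057 2.112 0.    0.973 0.279] t6 0.096
```

Still loose.

jog_arm:
  offset:
    - [0,0,0]
    - [0,0,0]
  spin: [-0.05,-0.05]
  hand: [5.0,5.0]

```text
time: 7.5
position: [0.4964, 0.025, 0.1247]
tcp_rot: [-0.412, 0.411, -0.575, 0.575]
ft_force: [1.8, 1.0, -1.5]
width: 0.0508
```

```bash
python3 st.py
```

```text
7.5 [0.4964 0.025  0.1247] [ 1.84  1.02 -1.51] [ 0.17  -0.372 -0.025] 0.0508 yaw -0.3284 q [0.    0.057 2.112 0.    0.973 0.329] t6 0.251
```

jog_arm:
  offset:
    - [0,0,0]
    - [0,0,0]
  spin: [-0.04,-0.04]
  hand: [5.0,5.0]

```text
time: 7.7
position: [0.4964, 0.025, 0.1247]
tcp_rot: [-0.4, 0.4, -0.583, 0.583]
ft_force: [1.6, 1.6, -1.5]
width: 0.0508
```

```bash
python3 st.py
```

```text
7.7 [0.4964 0.025  0.1247] [ 1.63  1.57 -1.49] [ 0.227 -0.4    0.06 ] 0.0508 yaw -0.3675 q [0.    0.057 2.112 0.    0.973 0.368] t6 0.281
```

jog_arm:
  offset:
    - [0,0,0]
    - [0,0,0]
  spin: [0,0]
  hand: [5.0,5.0]

```text
time: 7.9
position: [0.4964, 0.025, 0.1247]
tcp_rot: [-0.4, 0.4, -0.583, 0.583]
ft_force: [2.8, 2.2, -2.3]
width: 0.0509
```

```bash
python3 st.py
```

```text
7.9 [0.4964 0.025  0.1247] [ 2.85  2.18 -2.35] [ 0.172 -0.366  0.074] 0.0509 yaw -0.3677 q [0.    0.057 2.112 0.    0.973 0.368] t6 0.089
```

jog_arm:
  offset:
    - [0,0,0]
    - [0,0,0]
  spin: [-0.02,-0.02]
  hand: [5.0,5.0]

```text
time: 8.1
position: [0.4964, 0.025, 0.1247]
tcp_rot: [-0.394, 0.394, -0.587, 0.587]
ft_force: [2.6, 1.5, -1.4]
width: 0.0505
```

```bash
python3 st.py
```

```text
8.1 [0.4964 0.025  0.1247] [ 2.61  1.46 -1.35] [ 0.219 -0.396  0.148] 0.0505 yaw -0.3891 q [ 0.     0.057  2.112 -0.     0.973  0.389] t6 0.248
```

jog_arm:
  offset:
    - [0,0,0]
    - [0,0,0]
    - [0,0,0]
  spin: [-0.02,-0.02,-0.02]
  hand: [5.0,5.0,5.0]

```text
time: 8.4
position: [0.4964, 0.025, 0.1247]
tcp_rot: [-0.388, 0.388, -0.591, 0.591]
ft_force: [2.0, 2.1, -1.2]
width: 0.051
```

```bash
python3 st.py
```

```text
8.4 [0.4964 0.025  0.1247] [ 2.01  2.11 -1.18] [ 0.267 -0.418  0.229] 0.051 yaw -0.409 q [0.    0.057 2.112 0.    0.973 0.409] t6 0.202
```

jog_arm:
  offset:
    - [0,0,0]
    - [0,0,0]
    - [0,0,0]
  spin: [-0.018,-0.018,-0.018]
  hand: [5.0,5.0,5.0]

```text
time: 8.7
position: [0.4964, 0.025, 0.1247]
tcp_rot: [-0.383, 0.383, -0.595, 0.595]
ft_force: [3.1, 2.4, -1.1]
width: 0.0509
```

```bash
python3 st.py
```

```text
8.7 [0.4964 0.025  0.1247] [ 3.13  2.36 -1.12] [ 0.215 -0.519  0.251] 0.0509 yaw -0.4271 q [0.    0.057 2.112 0.    0.973 0.427] t6 0.265
```

jog_arm:
  offset:
    - [0,0,0]
    - [0,0,0]
    - [0,0,0]
  spin: [-0.01,-0.01,-0.01]
  hand: [5.0,5.0,5.0]

```text
time: 9.0
position: [0.4964, 0.025, 0.1247]
tcp_rot: [-0.38, 0.38, -0.596, 0.597]
ft_force: [1.9, 1.3, -1.4]
width: 0.0509
```

```bash
python3 st.py
```

```text
9.0 [0.4964 0.025  0.1247] [ 1.86  1.28 -1.4 ] [ 0.324 -0.415  0.327] 0.0509 yaw -0.437 q [0.    0.057 2.112 0.    0.973 0.437] t6 0.314
```

jog_arm:
  offset:
    - [0,0,0]
    - [0,0,0]
    - [0,0,0]
    - [0,0,0]
  spin: [0,0,0,0]
  hand: [6.0,7.0,7.6,7.6]

```text
time: 9.4
position: [0.496, 0.0248, 0.1246]
tcp_rot: [0.379, -0.38, 0.597, -0.596]
ft_force: [0.2, 0.6, 0.6]
width: 0.0756
```

```bash
python3 st.py
```

```text
9.4 [0.496  0.0248 0.1246] [0.17 0.63 0.63] [-0.041 -0.058 -0.072] 0.0756 yaw -0.4373 q [-0.     0.057  2.112 -0.     0.973  0.437] t6 0.002
```

jog_arm:
  offset:
    - [0,0,2.5]
    - [0,0,6]
    - [0,0,10]
    - [0,0,11]
    - [0,0,11]
    - [0,0,11]
  spin: [0,0,0,0,0,0]
  hand: [7.6,7.6,7.6,7.6,7.6,7.6]

```text
time: 10.0
position: [0.4956, 0.0249, 0.2335]
tcp_rot: [0.379, -0.38, 0.597, -0.596]
ft_force: [-0.2, 0.7, 0.1]
width: 0.0762
```

```bash
python3 st.py
python3 - <<'E'
from h import *
snap('wrist','w6')
for n,fish in [('top0',0),('side0',0)]:
    s=load(n); P=cloud(s,fish); z=P[...,2]; hsv=cv2.cvtColor(s['frame'],cv2.COLOR_BGR2HSV)
    near=(np.hypot(P[...,0]-.54,P[...,1]+.32)<.05)&(s['depth']>0)
    Q=P[near&(z>.042)&(z<.056)]; c=Q[:,:2].mean(0)
    for it in range(10):
        a=np.arctan2(Q[:,1]-c[1],Q[:,0]-c[0]); r=np.hypot(Q[:,0]-c[0],Q[:,1]-c[1])
        b=np.digitize(a,np.linspace(-np.pi,np.pi,37)); E=np.array([Q[b==i][np.argsort(r[b==i])[-2]] for i in range(1,37) if (b==i).sum()>3]); x=circ(E); c=x[:2]
    T=P[near&(z>.062)&(z<.072)]; q=T[:,:2]-T[:,:2].mean(0); w,v=np.linalg.eigh(q.T@q)
    print(n,np.median(Q[:,2]),len(E),x,'tab',len(T),T.mean(0),(T.max(0)+T.min(0))/2,'yaw',np.degrees(np.arctan2(v[1,1],v[0,1])),np.sqrt(w/len(T)))
E
```

```text
10.0 [0.4956 0.0249 0.2335] [-0.2   0.67  0.13] [ 0.023  0.    -0.069] 0.0762 yaw -0.437 q [ 0.    -0.057  2.008 -0.     1.193  0.437] t6 0.002
top0 0.0489393133898402 36 [ 0.53873982 -0.32447455  0.03014974] tab 102 [ 0.53848415 -0.32446067  0.06673036] [ 0.53880008 -0.3252689   0.06599183] yaw -163.84383520436015 [0.00415356 0.00973873]
side0 0.04845670878497421 27 [ 0.53926384 -0.3207751   0.02926372] tab 68 [ 0.53929131 -0.32106156  0.06602939] [ 0.53965539 -0.32182893  0.06606844] yaw -162.82734718701082 [0.00466979 0.00979083]
```

View pics/w6.png

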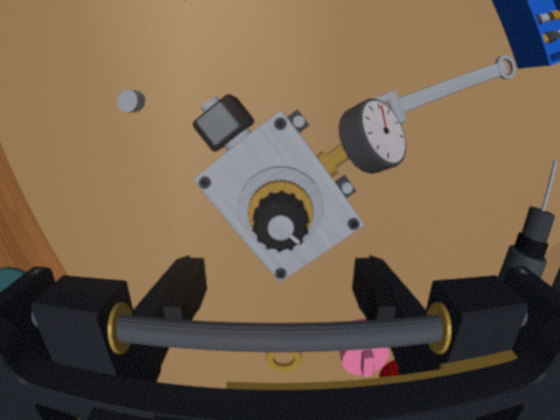

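jog_arm:
  offset:
    - [0.6,-4.5,0]
    - [1.2,-9,0]
    - [1.8,-14,0]
    - [2.5,-19,0]
    - [3.2,-24,0]
    - [3.8,-29,-1]
    - [4.2,-33,-2]
    - [4.4,-34.7,-3]
    - [4.4,-34.7,-3.5]
    - [4.4,-34.7,-3.5]
    - [4.4,-34.7,-3.5]
  spin: [-0.1,-0.2,-0.3,-0.42,-0.54,-0.66,-0.78,-0.84,-0.84,-0.84,-0.84]
  hand: [7.6,7,6,5,4,4,4,4,4,4,4]

```text
time: 11.15
position: [0.5398, -0.3205, 0.1986]
tcp_rot: [0.104, -0.105, 0.7, -0.699]
ft_force: [0.2, 1.0, -0.6]
width: 0.0398
```

```bash
python3 st.py
python3 - <<'E'
from h import *
snap('wrist','w7')
for n,fish in [('w7',1)]:
    s=load(n); P=cloud(s,fish); z=P[...,2]
    near=(np.hypot(P[...,0]-.54,P[...,1]+.322)<.045)&(s['depth']>0)
    Q=P[near&(z>.042)&(z<.056)]; c=Q[:,:2].mean(0)
    for it in range(10):
        a=np.arctan2(Q[:,1]-c[1],Q[:,0]-c[0]); r=np.hypot(Q[:,0]-c[0],Q[:,1]-c[1])
        b=np.digitize(a,np.linspace(-np.pi,np.pi,37)); E=np.array([Q[b==i][np.argsort(r[b==i])[-3]] for i in range(1,37) if (b==i).sum()>3]); x=circ(E); c=x[:2]
    T=P[near&(z>.063)&(z<.072)]; bx=cv2.minAreaRect((T[:,:2]*1000).astype(np.float32))
    print(n,np.median(Q[:,2]),len(E),x,'tab',len(T),T.mean(0),bx)
s=load('w6')
# knob mark direction now vs start: bright pts on knob top outside disc
for n,c in [('w3',(.4973,.0255)),('w6',None)]:
    s=load(n);P=cloud(s,1);z=P[...,2];hsv=cv2.cvtColor(s['frame'],cv2.COLOR_BGR2HSV)
    cc=np.array([.497,.0253]); k=(z>.138)&(z<.148)&(np.hypot(P[...,0]-cc[0],P[...,1]-cc[1])<.03)
    g=k&(hsv[...,2]>110); lab,nn=0,0
    A=P[k][:,:2]; c0=(A.max(0)+A.min(0))/2; D=P[g][:,:2]; r=np.hypot(*(D-c0).T); M=D[(r>.0125)]; m=M.mean(0)-c0
    print(n,c0,len(M),np.degrees(np.arctan2(m[1],m[0])))
E
```

```text
11.15 [ 0.5398 -0.3205  0.1986] [ 0.17  0.96 -0.57] [0.038 0.058 0.005] 0.0398 yaw -1.2752 q [-0.576  0.222  1.773  0.     1.149  0.699] t6 -0.004
w7 0.049369599708238815 36 [ 0.54145225 -0.32314604  0.03092277] tab 670 [ 0.54190566 -0.32326727  0.06710242] ((541.3209838867188, -323.5611267089844), (33.89817428588867, 13.483843803405762), 16.83359146118164)
w3 [0.49737771 0.02551852] 29 -65.73295407184413
w6 [0.4979439  0.02528794] 27 -73.56090187380438
```

View pics/w7.png

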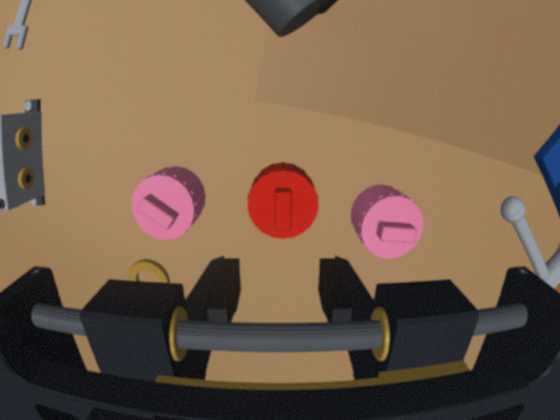

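Run:
```python
from h import *
s=load('w6'); cv2.imwrite('pics/w6v.png',cv2.resize(s['frame'][170:270,220:340],None,fx=6,fy=6,interpolation=cv2.INTER_CUBIC))
s=load('w3'); cv2.imwrite('pics/w3k.png',cv2.resize(s['frame'][180:280,220:340],None,fx=6,fy=6,interpolation=cv2.INTER_CUBIC))
```

```text
(no output)
```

View pics/w6v.png

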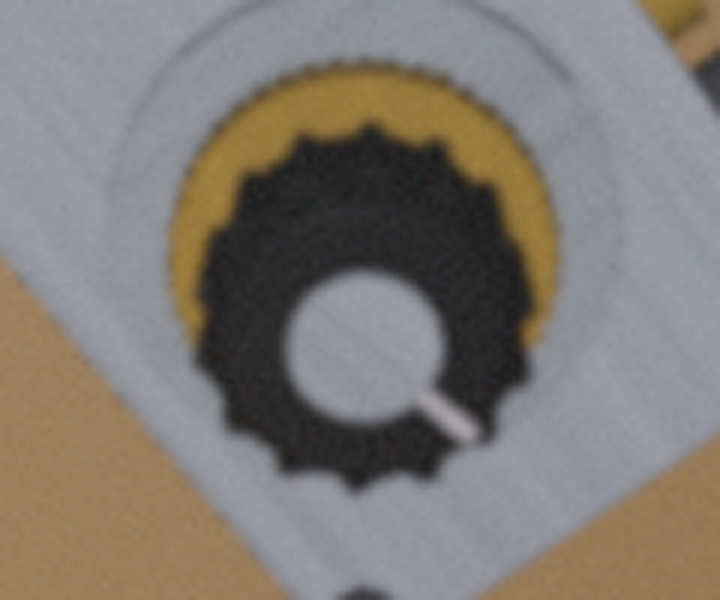

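View pics/w3k.png

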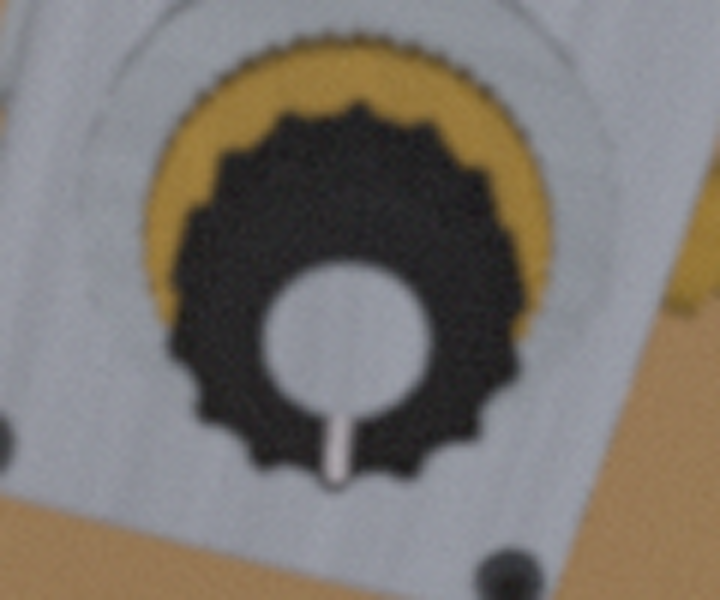

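Run:
```python
from h import *
for n,a,b in [('w1',(335.2,166),(265+337/5,110+390/5)),('w3',(277.7,236.7),(275.8,260.3)),('w6',(281,227.8),(299,242.5))]:
    s=load(n); A=fpz(s,*a,.143);B=fpz(s,*b,.143);d=(B-A)[:2]; print(n,A,B,np.hypot(*d),np.degrees(np.arctan2(d[1],d[0])))
```

```text
w1 [0.49821683 0.02526887 0.143     ] [0.50504954 0.00945058 0.143     ] 0.01723090724979459 -66.6380685449561
w3 [0.49802755 0.02500159 0.143     ] [0.50512074 0.00894927 0.143     ] 0.017549658136989537 -66.1603374616293
w6 [0.49790564 0.02457593 0.143     ] [0.5048631  0.00897358 0.143     ] 0.017083313509077696 -65.96676079022133
```

jog_arm:
  offset:
    - [0.07,-0.23,-2]
    - [0.07,-0.23,-5]
    - [0.07,-0.23,-8]
    - [0.07,-0.23,-10.5]
    - [0.07,-0.23,-11.5]
    - [0.07,-0.23,-12]
    - [0.07,-0.23,-12]
    - [0.07,-0.23,-12]
    - [0.07,-0.23,-12]
  spin: [0,0,0,0,0,0,0,0,0]
  hand: [4,4,4,4,4,4,4,4,4]

```text
time: 12.1
position: [0.5421, -0.3249, 0.0815]
tcp_rot: [-0.104, 0.103, -0.699, 0.7]
ft_force: [-0.3, -0.3, -0.9]
width: 0.0397
```

```bash
python3 st.py
python3 - <<'E'
from h import *
snap('wrist','w8');s=load('w8'); cv2.imwrite('pics/w8v.png',cv2.resize(s['frame'][170:380,150:410],None,fx=3,fy=2.8))
E
```

```text
12.1 [ 0.5421 -0.3249  0.0815] [-0.28 -0.27 -0.87] [ 0.009  0.006 -0.015] 0.0397 yaw -1.2768 q [-0.579  0.345  1.854  0.     0.94   0.697] t6 -0.001
```

View pics/w8v.png

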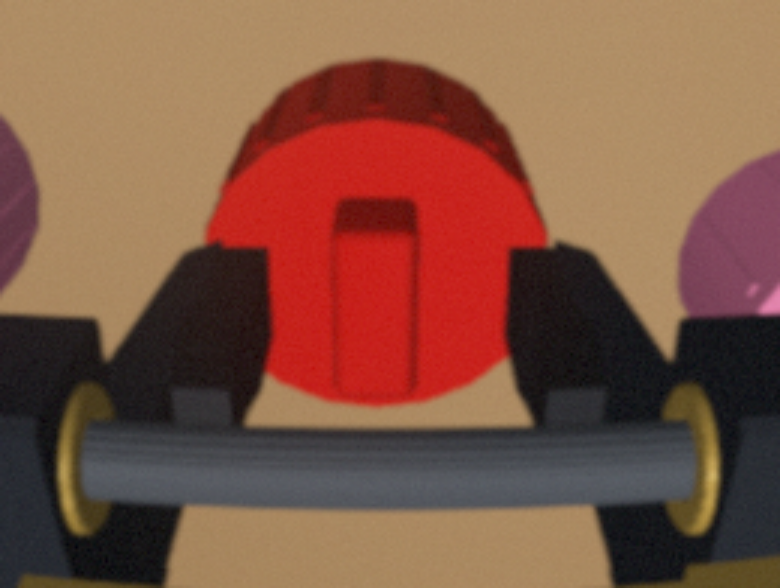

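jog_arm:
  offset:
    - [-0.05,0.18,-0.3]
    - [-0.05,0.18,-0.7]
    - [-0.05,0.18,-0.7]
    - [-0.05,0.18,-0.7]
  spin: [0,0,0,0]
  hand: [4,4,3.5,3]

```text
time: 12.55
position: [0.5403, -0.3224, 0.0723]
tcp_rot: [0.103, -0.104, 0.7, -0.699]
ft_force: [-0.3, 0.5, 0.1]
width: 0.0302
```

```bash
python3 st.py
python3 - <<'E'
from h import *
snap('wrist','w9');s=load('w9'); cv2.imwrite('pics/w9v.png',cv2.resize(s['frame'][170:380,150:410],None,fx=3,fy=2.8))
E
```

```text
12.55 [ 0.5403 -0.3224  0.0723] [-0.3   0.48  0.14] [-0.014 -0.051 -0.046] 0.0302 yaw -1.277 q [-0.578  0.354  1.862 -0.     0.927  0.699] t6 0.0
```

View pics/w9v.png

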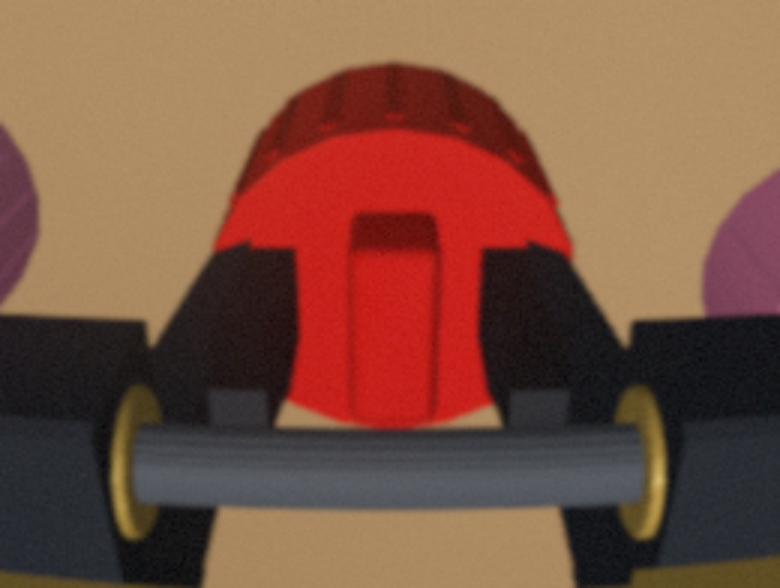

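jog_arm:
  offset:
    - [0.02,-0.06,0.1]
    - [0.02,-0.06,0.1]
    - [0.02,-0.06,0.1]
    - [0.02,-0.06,0.1]
    - [0.02,-0.06,0.1]
  spin: [0,0,0,0,0]
  hand: [2.5,1.8,1,1,1]

```text
time: 13.1
position: [0.5409, -0.3232, 0.0738]
tcp_rot: [-0.104, 0.103, -0.699, 0.7]
ft_force: [0.0, 0.7, 0.0]
width: 0.0139
```

```bash
python3 st.py
```

```text
13.1 [ 0.5409 -0.3232  0.0738] [0.02 0.72 0.01] [-0.021  0.001 -0.007] 0.0139 yaw -1.277 q [-0.578  0.353  1.86   0.     0.928  0.699] t6 -0.001
```

jog_arm:
  offset:
    - [0,0,1]
    - [0,0,3]
    - [0,0,6]
    - [0,0,9]
    - [0,0,12]
    - [0,0,15]
    - [0,0,17]
    - [0,0,17]
    - [0,0,17]
  spin: [0,0,0,0,0,0,0,0,0]
  hand: [1,1,1,1,1,1,1,1,1]

```text
time: 14.0
position: [0.5407, -0.3231, 0.2439]
tcp_rot: [-0.104, 0.103, -0.699, 0.7]
ft_force: [-0.0, 0.6, -1.2]
width: 0.0138
```

```bash
python3 st.py
python3 - <<'E'
from h import *
snap('wrist','w10');snap('side','s10');s=load('w10'); q=load('s10')
cv2.imwrite('pics/a10.png',np.hstack([cv2.resize(s['frame'],(400,300)),cv2.resize(q['frame'],(400,300))]))
P=cloud(s,1); z=P[...,2]; o=ctrl.observe()['position']
near=(np.hypot(P[...,0]-o[0],P[...,1]-o[1])<.045)&(s['depth']>0)
hsv=cv2.cvtColor(s['frame'],cv2.COLOR_BGR2HSV); red=((hsv[...,0]<8)|(hsv[...,0]>172))&(hsv[...,1]>150)
Q=P[near&red]; print(len(Q),np.histogram(Q[:,2],20))
E
```

```text
14.0 [ 0.5407 -0.3231  0.2439] [-0.02  0.62 -1.23] [-0.023 -0.019  0.005] 0.0138 yaw -1.277 q [-0.578  0.19   1.725 -0.     1.226  0.699] t6 0.001
8584 (array([  94,  192,  209,  238,  249,  294,  373, 3170, 1374,  212, 1761,
        339,   44,    9,    7,    9,    0,    0,    0,   10]), array([0.17109136, 0.17716911, 0.18324686, 0.18932462, 0.19540237,
       0.20148012, 0.20755788, 0.21363563, 0.21971338, 0.22579113,
       0.23186889, 0.23794664, 0.24402439, 0.25010215, 0.2561799 ,
       0.26225765, 0.26833541, 0.27441316, 0.28049091, 0.28656866,
       0.29264642]))
```

View pics/a10.png

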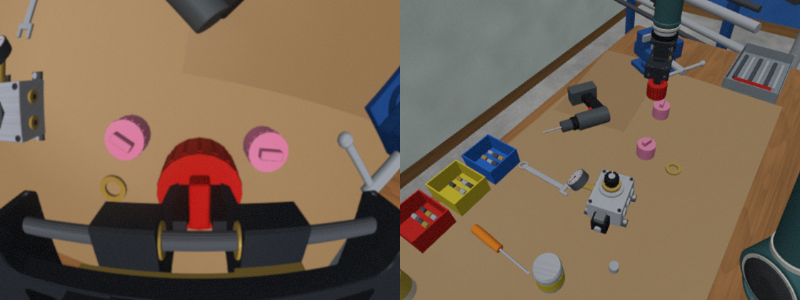

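jog_arm:
  offset:
    - [-0.3,2,0]
    - [-0.8,6,0]
    - [-1.4,10.5,0]
    - [-2,15,0]
    - [-2.6,20,0]
    - [-3.2,25,0]
    - [-3.8,30,0]
    - [-4.2,33,0]
    - [-4.4,34.8,0]
    - [-4.4,34.8,0]
    - [-4.4,34.8,0]
    - [-4.4,34.8,0]
  spin: [0,0,0,0,0,0,0,0,0,0,0,0]
  hand: [1,1,1,1,1,1,1,1,1,1,1,1]

```text
time: 15.3
position: [0.4963, 0.0244, 0.2431]
tcp_rot: [-0.103, 0.104, -0.699, 0.7]
ft_force: [0.4, 0.0, -2.0]
width: 0.0135
```

```bash
python3 st.py
python3 - <<'E'
from h import *
snap('wrist','w11');snap('side','s11');snap('top','t11');s=load('w11'); q=load('s11');t=load('t11')
cv2.imwrite('pics/a11.png',np.vstack([np.hstack([cv2.resize(s['frame'],(400,300)),cv2.resize(t['frame'][150:330,130:370],(400,300))]),cv2.resize(q['frame'][150:315,200:420],(400,300)).repeat(2,1)]))
cv2.imwrite('pics/s11v.png',cv2.resize(q['frame'][150:290,220:380],None,fx=4.2,fy=4.2,interpolation=cv2.INTER_CUBIC))
E
python3 st.py
```

```text
15.3 [0.4963 0.0244 0.2431] [ 0.37  0.05 -1.98] [ 0.015  0.058 -0.002] 0.0135 yaw -1.2774 q [-1.000e-03 -6.300e-02  1.996e+00 -0.000e+00  1.211e+00  1.277e+00] t6 -0.001
15.45 [0.4968 0.024  0.2435] [-0.2  -0.66 -1.15] [-0.009 -0.011 -0.003] 0.0134 yaw -1.2785 q [-0.002 -0.063  1.995 -0.     1.211  1.277] t6 -0.002
```

View pics/s11v.png

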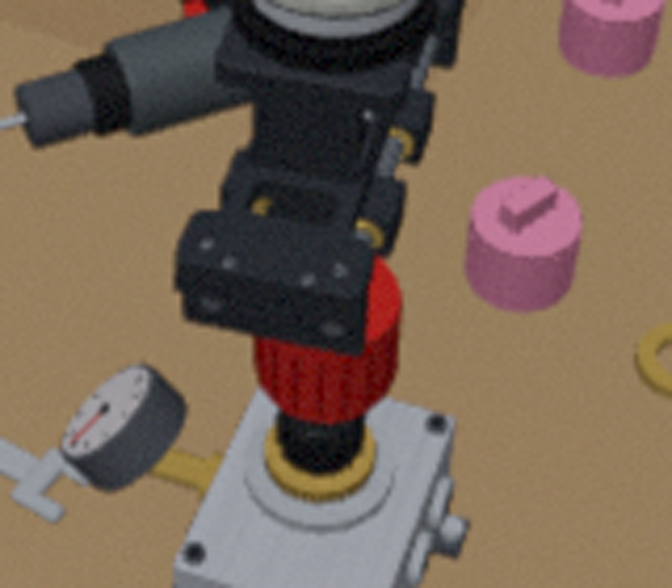

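View pics/w11.png

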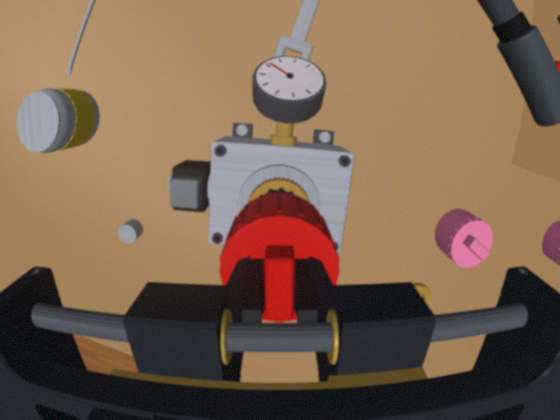

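Run:
```python
from h import *
q=load('s11')
a=np.linspace(0,2*np.pi,200)
def circp(c,r,z): return np.array([proj(q,[c[0]+r*np.cos(t),c[1]+r*np.sin(t),z]) for t in a])
def crop(p): return (p-[220,150])*4.2
def lr(pp): p=crop(pp); return p.min(0).round(1),p.max(0).round(1)
c=(.4965,.025)
print('collar',lr(circp(c,.036,.1003)),'ring top',lr(circp(c,.026,.1115)),'ringbot',lr(circp(c,.026,.1018)))
# cap: mouth z
cc=(.4966,.0242); m=.2433-.0738
print('mouth',lr(circp(cc,.0315,m)),'top',lr(circp(cc,.0315,m+.049)))
im=cv2.resize(q['frame'][150:290,220:380],None,fx=4.2,fy=4.2,interpolation=cv2.INTER_CUBIC)
for p,col in [(circp(c,.036,.1003),(255,255,0)),(circp(c,.026,.1115),(255,0,0)),(circp(cc,.0315,m),(0,255,0)),(circp(cc,.0315,m+.049),(0,255,255))]:
    cv2.polylines(im,[crop(p).astype(int)],True,col,1)
cv2.imwrite('pics/s11o.png',im)
```

```text
collar (array([241.2, 400. ]), array([394. , 523.9])) ring top (array([262.3, 402.1]), array([373.7, 491.8])) ringbot (array([262.4, 414.5]), array([372.9, 504. ]))
mouth (array([250. , 312.6]), array([392. , 422.9])) top (array([248.9, 239.1]), array([397.4, 350.5]))
```

View pics/s11o.png

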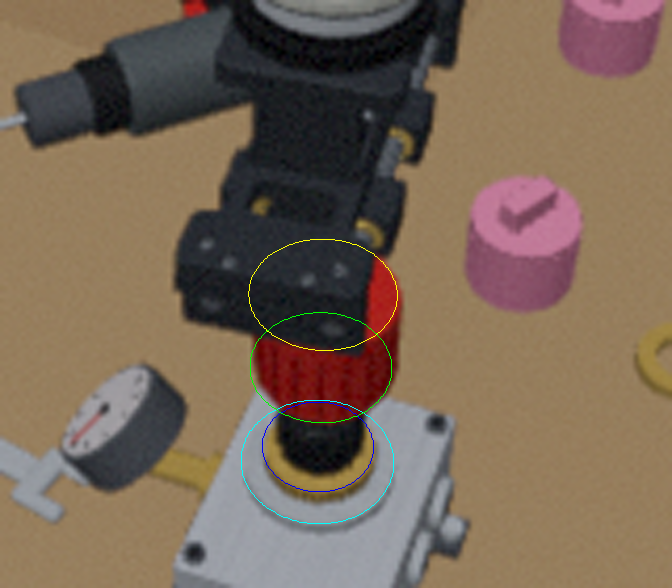

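jog_arm:
  offset:
    - [0.1,0.12,0]
    - [0.1,0.12,-1]
    - [0.1,0.12,-2]
    - [0.1,0.12,-2]
    - [0.1,0.12,-2]
  spin: [0,0,0,0,0]
  hand: [1,1,1,1,1]

```text
time: 15.95
position: [0.4972, 0.026, 0.2228]
tcp_rot: [0.103, -0.104, 0.7, -0.699]
ft_force: [-0.0, -0.1, 0.2]
width: 0.014
```

```bash
python3 st.py
python3 - <<'E'
from h import *
snap('side','s12'); q=load('s12'); o=ctrl.observe(); p0=o['position']
a=np.linspace(0,2*np.pi,200)
def circp(c,r,z): return np.array([proj(q,[c[0]+r*np.cos(t),c[1]+r*np.sin(t),z]) for t in a])
f=7; X,Y=250,200
def crop(p): return (p-[X,Y])*f
c=(.4963,.0249); cc=p0[:2]; m=p0[2]-.0738; print(p0,m)
im=cv2.resize(q['frame'][Y:Y+80,X:X+100],None,fx=f,fy=f,interpolation=cv2.INTER_CUBIC)
for p,col in [(circp(c,.036,.1003),(255,255,0)),(circp(c,.026,.1115),(255,0,0)),(circp(cc,.0315,m),(0,255,0)),(circp(cc,.0315,m+.049),(0,255,255))]:
    cv2.polylines(im,[crop(p).astype(int)],True,col,1)
cv2.imwrite('pics/s12o.png',im)
E
```

```text
15.95 [0.4972 0.026  0.2228] [-0.04 -0.06  0.16] [ 0.015 -0.02  -0.022] 0.014 yaw -1.277 q [ 2.000e-03 -4.500e-02  2.016e+00 -0.000e+00  1.172e+00  1.279e+00] t6 -0.0
[0.49758825 0.02606546 0.22331959] 0.1495195947564302
```

View pics/s12o.png

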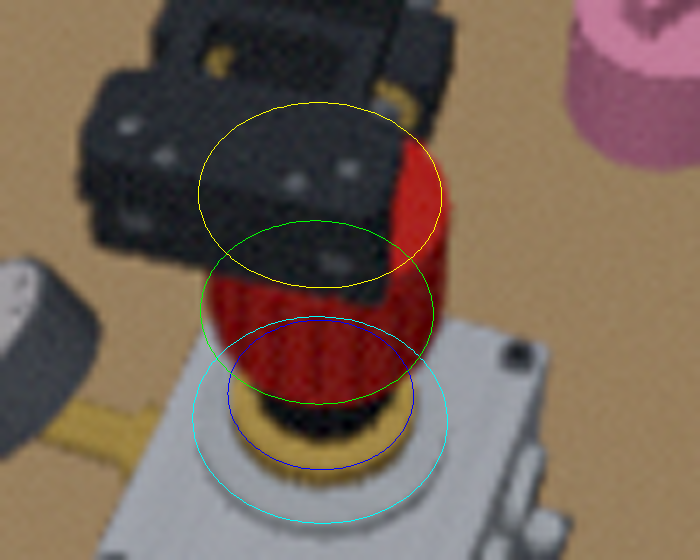

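jog_arm:
  offset:
    - [0,0,-0.5]
    - [0,0,-1]
    - [0,0,-1.5]
    - [0,0,-2]
    - [0,0,-2.5]
    - [0,0,-3]
    - [0,0,-3.3]
    - [0,0,-3.3]
    - [0,0,-3.3]
  spin: [0,0,0,0,0,0,0,0,0]
  hand: [1,1,1,1,1,1,1,1,1]

```text
time: 16.9
position: [0.4978, 0.026, 0.1907]
tcp_rot: [0.103, -0.103, 0.699, -0.699]
ft_force: [-0.1, 0.5, -0.8]
width: 0.0136
```

```bash
python3 st.py
python3 - <<'E'
from h import *
snap('side','s13'); q=load('s13'); snap('wrist','w13'); w=load('w13')
a=cv2.resize(q['frame'][200:290,240:360],(560,420),interpolation=cv2.INTER_CUBIC); cv2.imwrite('pics/s13o.png',a)
cv2.imwrite('pics/w13o.png',cv2.resize(w['frame'][130:330,180:380],(600,600),interpolation=cv2.INTER_CUBIC))
E
python3 st.py
```

```text
16.9 [0.4978 0.026  0.1907] [-0.13  0.47 -0.82] [ 0.049  0.035 -0.035] 0.0136 yaw -1.277 q [ 2.000e-03 -1.500e-02  2.050e+00  0.000e+00  1.107e+00  1.279e+00] t6 -0.0
17.0 [0.498  0.0261 0.191 ] [ 0.33 -0.77 -1.07] [ 0.03  -0.009 -0.003] 0.0135 yaw -1.277 q [ 2.000e-03 -1.500e-02  2.050e+00  0.000e+00  1.107e+00  1.279e+00] t6 0.0
```

View pics/s13o.png

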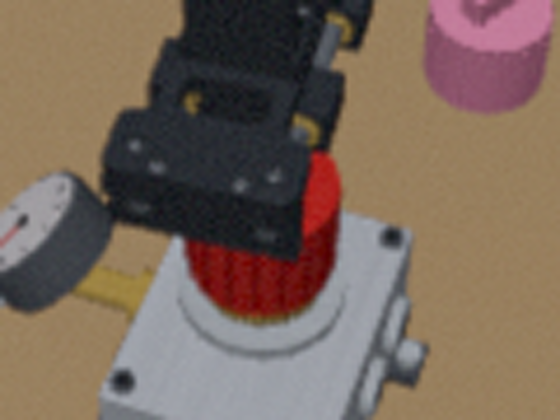

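View pics/w13o.png

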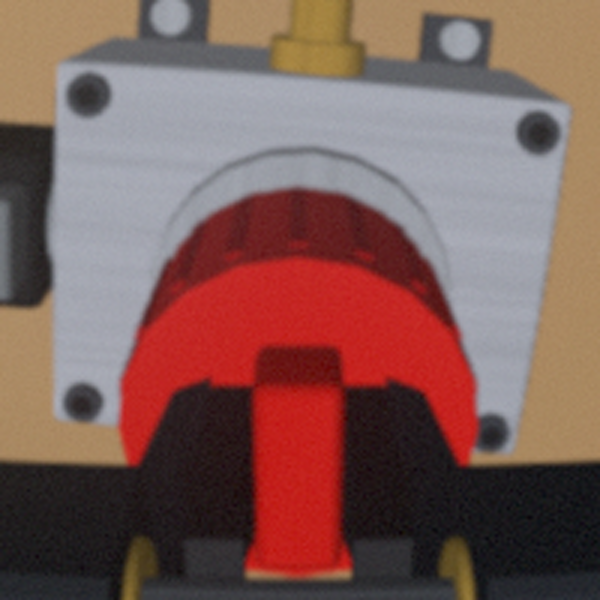

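jog_arm:
  offset:
    - [0.01,-0.07,0]
    - [0.02,-0.12,0]
    - [0.02,-0.12,0]
    - [0.02,-0.12,0]
  spin: [0,0,0,0]
  hand: [1,1,1,1]

```text
time: 17.4
position: [0.498, 0.0248, 0.1908]
tcp_rot: [-0.104, 0.103, -0.699, 0.699]
ft_force: [0.2, 0.0, -0.4]
width: 0.0138
```

```bash
python3 st.py
python3 - <<'E'
from h import *
snap('wrist','w14'); w=load('w14')
cv2.imwrite('pics/w14o.png',cv2.resize(w['frame'][130:330,180:380],(600,600),interpolation=cv2.INTER_CUBIC))
E
python3 st.py
```

```text
17.4 [0.498  0.0248 0.1908] [ 0.19  0.02 -0.43] [0.006 0.012 0.042] 0.0138 yaw -1.277 q [-0.    -0.015  2.05   0.     1.107  1.277] t6 -0.001
17.45 [0.498  0.0248 0.1908] [-0.4   0.62 -0.33] [ 0.062 -0.009 -0.045] 0.0137 yaw -1.2771 q [-0.    -0.015  2.05  -0.     1.107  1.277] t6 -0.0
```

View pics/w14o.png

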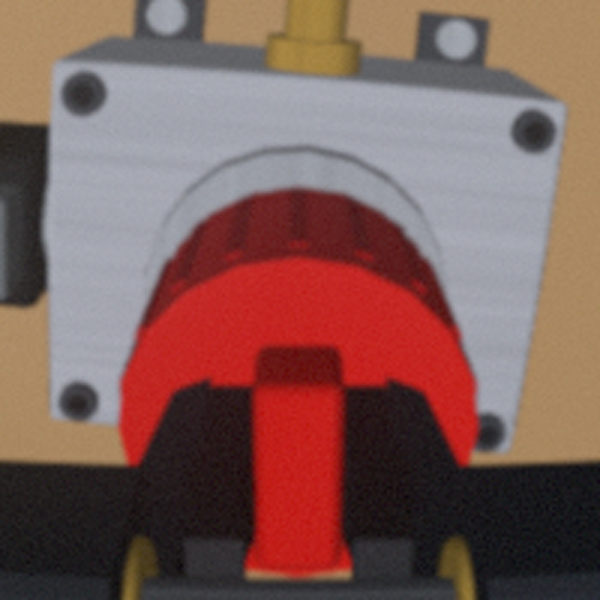

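jog_arm:
  offset:
    - [0,0,-0.3]
    - [0,0,-0.6]
    - [0,0,-0.9]
    - [0,0,-1.2]
    - [0,0,-1.4]
    - [0,0,-1.4]
  spin: [0,0,0,0,0,0]
  hand: [1,1,1,1,1,1]

```text
time: 18.05
position: [0.4977, 0.0249, 0.1762]
tcp_rot: [0.103, -0.104, 0.7, -0.699]
ft_force: [0.3, 0.1, -0.9]
width: 0.0135
```

```bash
python3 st.py
```

```text
18.05 [0.4977 0.0249 0.1762] [ 0.29  0.07 -0.91] [0.011 0.007 0.013] 0.0135 yaw -1.277 q [-0.    -0.     2.064  0.     1.078  1.277] t6 0.0
```

Mouth about 2 mm above the collar, no contact. Next come 0.5 mm steps with a force check after each call.

jog_arm:
  offset:
    - [0,0,-0.05]
    - [0,0,-0.1]
    - [0,0,-0.1]
  spin: [0,0,0]
  hand: [1,1,1]

```text
time: 18.35
position: [0.498, 0.0249, 0.1758]
tcp_rot: [0.104, -0.103, 0.699, -0.699]
ft_force: [-0.3, 0.1, -1.1]
width: 0.0135
```

```bash
python3 st.py
```

```text
18.35 [0.498  0.0249 0.1758] [-0.27  0.15 -1.11] [-0.002 -0.001  0.016] 0.0135 yaw -1.277 q [-0.     0.     2.065  0.     1.077  1.277] t6 0.0
```

jog_arm:
  offset:
    - [0,0,-0.03]
    - [0,0,-0.05]
    - [0,0,-0.05]
  spin: [0,0,0]
  hand: [1,1,1]

```text
time: 18.65
position: [0.498, 0.0248, 0.1752]
tcp_rot: [-0.103, 0.103, -0.699, 0.699]
ft_force: [-0.5, -0.3, -0.8]
width: 0.0138
```

```bash
python3 st.py
```

```text
18.65 [0.498  0.0248 0.1752] [-0.46 -0.27 -0.81] [ 0.056 -0.004  0.033] 0.0138 yaw -1.277 q [-0.000e+00  1.000e-03  2.065e+00 -0.000e+00  1.076e+00  1.277e+00] t6 0.0
```

jog_arm:
  offset:
    - [0,0,-0.03]
    - [0,0,-0.06]
    - [0,0,-0.06]
  spin: [0,0,0]
  hand: [1,1,1]

```text
time: 18.95
position: [0.498, 0.0248, 0.1746]
tcp_rot: [-0.103, 0.104, -0.699, 0.699]
ft_force: [-0.7, -0.4, -1.0]
width: 0.0134
```

```bash
python3 st.py
```

```text
18.95 [0.498  0.0248 0.1746] [-0.72 -0.36 -1.03] [ 0.035 -0.02  -0.05 ] 0.0134 yaw -1.277 q [-0.000e+00  2.000e-03  2.066e+00 -0.000e+00  1.074e+00  1.277e+00] t6 0.0
```

jog_arm:
  offset:
    - [0,0,-0.02]
    - [0,0,-0.04]
    - [0,0,-0.04]
  spin: [0,0,0]
  hand: [1,1,1]

```text
time: 19.25
position: [0.4979, 0.0249, 0.1742]
tcp_rot: [0.103, -0.104, 0.7, -0.699]
ft_force: [-0.3, -0.1, -1.6]
width: 0.0139
```

```bash
python3 st.py
```

```text
19.25 [0.4979 0.0249 0.1742] [-0.28 -0.07 -1.6 ] [-0.026  0.02   0.007] 0.0139 yaw -1.277 q [-0.000e+00  2.000e-03  2.066e+00  0.000e+00  1.074e+00  1.277e+00] t6 0.0
```

jog_arm:
  offset:
    - [0,0,-0.03]
    - [0,0,-0.05]
    - [0,0,-0.05]
  spin: [0,0,0]
  hand: [1,1,1]

```text
time: 19.55
position: [0.498, 0.0249, 0.1738]
tcp_rot: [0.104, -0.103, 0.7, -0.699]
ft_force: [0.2, -0.0, 0.5]
width: 0.0138
```

```bash
python3 st.py
```

```text
19.55 [0.498  0.0249 0.1738] [ 0.19 -0.02  0.46] [ 0.042  0.068 -0.03 ] 0.0138 yaw -1.277 q [-0.000e+00  2.000e-03  2.066e+00  0.000e+00  1.073e+00  1.277e+00] t6 -0.004
```

jog_arm:
  offset:
    - [0,0,-0.02]
    - [0,0,-0.03]
    - [0,0,-0.03]
  spin: [0,0,0]
  hand: [1,1,1]

```text
time: 19.85
position: [0.4981, 0.0249, 0.1738]
tcp_rot: [0.104, -0.103, 0.7, -0.699]
ft_force: [-1.6, 0.8, 4.6]
width: 0.0137
```

```bash
python3 st.py
```

```text
19.85 [0.4981 0.0249 0.1738] [-1.64  0.83  4.56] [-0.002  0.251 -0.041] 0.0137 yaw -1.277 q [-0.000e+00  2.000e-03  2.066e+00  0.000e+00  1.073e+00  1.277e+00] t6 -0.004
```

jog_arm:
  offset:
    - [0,0,0]
    - [0,0,0]
    - [0,0,0]
    - [0,0,0]
    - [0,0,0]
  spin: [0,0,0,0,0]
  hand: [2,3,4,4,4]

```text
time: 20.35
position: [0.4979, 0.0248, 0.1733]
tcp_rot: [0.103, -0.104, 0.699, -0.699]
ft_force: [-0.0, -0.4, -0.9]
width: 0.0398
```

```bash
python3 st.py
```

```text
20.35 [0.4979 0.0248 0.1733] [-0.   -0.43 -0.88] [ 0.016  0.001 -0.049] 0.0398 yaw -1.277 q [-0.     0.003  2.067  0.     1.072  1.277] t6 -0.0
```

jog_arm:
  offset:
    - [0,0,1]
    - [0,0,3]
    - [0,0,6]
    - [0,0,9]
    - [0,0,12]
    - [0,0,12]
    - [0,0,12]
  spin: [0,0,0,0,0,0,0]
  hand: [4,4,4,4,4,4,4]

```text
time: 21.05
position: [0.4985, 0.0248, 0.2946]
tcp_rot: [-0.104, 0.103, -0.699, 0.7]
ft_force: [-0.4, -0.1, -0.8]
width: 0.0397
```

```bash
python3 st.py
python3 - <<'E'
from h import *
snap('side','s15'); q=load('s15'); snap('wrist','w15'); w=load('w15')
P=cloud(w,1); z=P[...,2]; near=(np.hypot(P[...,0]-.497,P[...,1]-.025)<.06)&(w['depth']>0)
def fit(lo,hi,R,c=(.497,.025)):
    Q=P[near&(z>lo)&(z<hi)&(np.hypot(P[...,0]-c[0],P[...,1]-c[1])<R)]; c=np.array(c)
    for it in range(10):
        a=np.arctan2(Q[:,1]-c[1],Q[:,0]-c[0]); r=np.hypot(Q[:,0]-c[0],Q[:,1]-c[1])
        b=np.digitize(a,np.linspace(-np.pi,np.pi,37)); E=np.array([Q[b==i][np.argsort(r[b==i])[-3]] for i in range(1,37) if (b==i).sum()>3]); x=circ(E); c=x[:2]
    A=np.c_[Q[:,:2]-c,np.ones(len(Q))]; k=np.linalg.lstsq(A,Q[:,2],rcond=None)[0]
    return np.median(Q[:,2]),len(E),x,'slope',k
print('captop',fit(.144,.155,.036)); print('collar',fit(.0965,.1035,.042))
cv2.imwrite('pics/a15.png',np.hstack([cv2.resize(w['frame'][100:320,170:390],(400,400),interpolation=cv2.INTER_CUBIC),cv2.resize(q['frame'][200:310,240:350],(400,400),interpolation=cv2.INTER_CUBIC)]))
E
```

```text
21.05 [0.4985 0.0248 0.2946] [-0.37 -0.08 -0.78] [0.038 0.041 0.023] 0.0397 yaw -1.277 q [-0.    -0.095  1.929 -0.     1.305  1.277] t6 0.001
captop (np.float64(0.14932846994517662), 36, array([0.49830196, 0.02489139, 0.03075382]), 'slope', array([-0.00421956, -0.002728  ,  0.14932081]))
collar (np.float64(0.10026958912184786), 18, array([0.49845461, 0.02548674, 0.0347346 ]), 'slope', array([-0.00819022, -0.00129164,  0.10042641]))
```

View pics/a15.png

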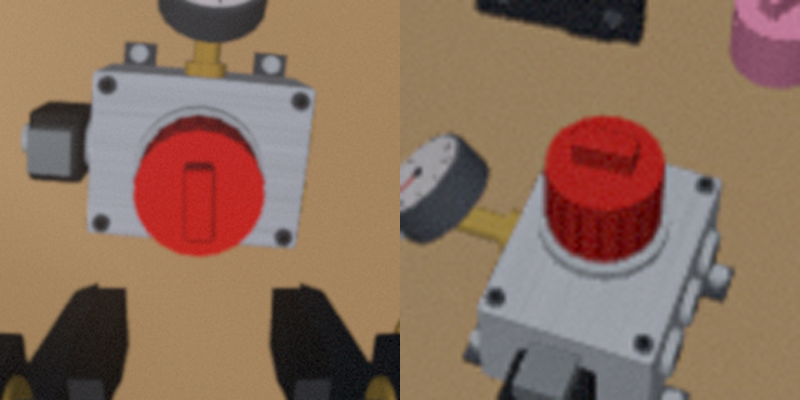

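The pictures show the cap seated and clear of the gripper. Its top is at z = 0.1493 (collar 0.1003 plus 49 mm), tilt is about 0.005 rad, and it is centred within about 1 mm. I'm handing in.

```bash
python3 -c "
from station import ctrl
print(ctrl.job_done())"
```

```text
the job is handed in; nothing more can be done
None
```

I tightened the brass lock ring until it seated, set the red cap over the knob and ring, and handed the job in at about 21 s. The hand-in gives no verdict.

- **Ring:** I turned it about 0.93 rad clockwise. It met the seat and wound up at roughly 4 N m per rad. The moment sensor read 0.33 N m and dropped by about 0.40 N m on release, so I estimate about 0.07 rad of tightness before letting go.
    - The moment sensor was noisy (about ±0.04 N m). While the ring was loose it read about −0.07 N m, where I expected +0.06. The tightness is therefore only certain to within about 0.05 to 0.08 rad.
    - I could not check the 0.03 rad it keeps after release.
- **Knob:** its mark was within about 0.3 mm of its starting place before the cap went on. A first automatic check suggested it had turned 8°, but reading the pixels by hand showed the mark direction unchanged at −66°. It could not be checked under the cap.
- **Cap:** it met the collar with about 5 to 6 N.
    - Its top sits 49 mm above the collar, and its tilt is about 0.005 rad.
    - Its centre is within about 1 mm of the collar's in the wrist camera. The cameras disagreed with each other by 1 to 2 mm, so I steered by comparing cap and collar in the same picture.
- **Rest of the bench:** the gripper was open and well clear at hand-in. I noticed no contact with anything else, but I did not measure the other items again at the end.

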